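Change over the bench vise and start the wash

ROBOT

A 6-joint arm with a two-finger parallel gripper is mounted at the origin on the work surface. World frame = base frame: x ahead of the robot, y to its left, z up, the work surface at z = 0. Lengths are in m, angles in rad, forces in N, time in s.
With the tool pointing down it reaches from about 0.35 to 0.975 m from the base axis. Payload 4.9 kg.
Tool frame: the origin (TCP) lies at the very end of the fingers, on their centre line; the grasp point (between the pads) lies 19 mm behind it (grasp_offset is the distance from the TCP to the grasp point, in m); x points along the fingers, y is the direction in which the jaws open and shut, and the axes are right-handed (so a half turn about x gives the same grasp; the last joint's range is limited). The gripper opens to 85 mm and grips with 20 to 120 N. Pads are 22 mm wide; open, the fingers measure 114 mm over their backs; the gripper's body (76 mm by 85 mm) begins 54 mm behind the grasp point. The pads swing forward as they close: fully open they stand 13 mm farther back than shut.
Start: joints at [1.215, 0.053, 1.613, -0, 1.476, -0.119], TCP at [0.147, 0.608, 0.231] pointing down, gripper open.
Joint ranges: [-3.01, 3.01], [-1.01, 2.22], [0.06, 2.58], [-1.02, 4.17], [0.09, 2.62], [-3.14, 3.14]. Speed limits (rad/s): [2.57, 2.57, 3.14, 3.14, 3.14, 3.14].

INTERFACE

Orientations are given as a rotation vector (axis times angle).
In Python, from station import get_obs, get_image, camera_model, finish_job, grasp_offset gives the robot as it stands.
- The arm moves only by the shell command python3 -m crank 'ROWS' [OPENING] [FORCE]. ROWS is JSON, a list that holds one entry, the list of rows, each a list of 4 numbers: the shift along the world's x, y, z in m, then the turn about the world's z in degrees. In form: [[[dx, dy, dz, turn], ...]]. A call has 1 to 5 rows; each row is the pose to reach, as a shift and turn from the pose commanded when the call began; what a row does not reach only later rows make up. A row lasts 1/12 s, in which the tool goes at most 41.7 mm and 7.16 degrees, less where a joint would pass 70% of its speed; a pose out of reach is approached as far as the arm can. A call with a gripper value outside its range is refused whole. OPENING is the opening, from 0 (shut) to 1 (fully open), set as the call begins (- or left out, the last holds). The fingers move at their own pace and stop on an object; FORCE is the grip in N (left out, the last holds). Time passes only in rows, so rows that repeat a pose let the fingers close. It gives the time, the measured TCP pose, the force and the opening at its end, in the units of the state.
- get_obs(): the state, without advancing time (a new reading comes with each control period).
- get_image(name): name is "side" or "top" or "wrist"; returns (picture, depth): 384x512x3 uint8, red, green, blue; 384x512 float32, m along the optical axis (not along the pixel's ray), 0 where there is no reading.
- camera_model(name): a dict with "fx", "fy", "cx", "cy" (pixels), "xyz" and "attitude" of the camera in the world. Camera axes: x right, y down, z forward; pixel columns grow to the right and rows downward; lengths in m; the calibration is good to about 2 mm. A picture is of the moment at which its call begins: read the wrist's pose just before it. camera_model takes no time and is no camera call; for the wrist camera it gives the pose at the moment of the call.
- finish_job(): hands the job in, once; it reports no verdict.
The state is a dict: "t": time; "q": joint angles; "dq": joint speeds; "effort": joint torques, N m; "tool_pos": TCP position; "tool_rot": TCP orientation; "contact_force": force on the tool from outside, world axes, zero at the start; "wrist_torque": the same for the moment, N m; "opening": finger opening in m.
Only numpy, scipy, OpenCV 4.12 (cv2) and the standard library are available. Lean on these libraries where they do the work, as an engineer would, in place of code of your own. Each camera call takes 0.05 s, during which the arm holds its last target.

TASK

Change over the vise and start the wash: swing the vise's lever to open the sliding jaw, then lift out the finished aluminium block and put it in the cleaner's basket together with every other finished block waiting on the bench, each lying flat on the basket floor in one of its compartments. Set the blue blank down on the vise bed, midway along the jaws and square between them, its length along them, and swing the lever back until the jaw clamps it tight. Once all the finished blocks are in the basket fold the steel lid fully shut, and only then press the rocker switch on; leave the mandrel stand, the loupe and the acrylic cube where they are.

Things in the scene. Friction and masses are not known exactly. Their poses are not given: they have to be found in the camera images.
- cleaner: grey plastic ultrasonic cleaner fixed to the bench. Origin at bench level under the centre of the square tank opening; z up. Tank opening 164 x 164 mm, lined by a fixed stainless basket; rim 130 mm and basket floor 70 mm above the bench. Walls 10 mm on its +x and +y sides, 26 mm on its -y (hinge) side, a 63 mm wide console with the rocker switch on its -x side. Turned up to 0.12 rad on the bench
- basket_floor (a point): centre of the basket's floor, where two low dividers (4 mm thick, 20 mm tall, along x and y) cross and make four compartments of 80 x 80 mm; axes as the cleaner's
- lid_hinge (a point): middle of the lid's hinge line, 108 mm to the cleaner's -y side of the tank centre and 134 mm above the bench; the hinge line runs along the cleaner's x
- lid (a joint): hinge angle of the steel lid (184 mm wide along the hinge, 198 mm from hinge to edge plus a flat 20 mm black tab, 6 mm thick, 0.25 kg): 0 = shut flat on the rim, 1.57 = upright, 2.0 = fully back, leaning outwards. Stiff hinge (0.45 N m friction): it stays where it is left; to shut it, push it over from outside (the -y side), then down
- lid_edge (a point): middle of the lid's free edge, on its outer face (the upper face when shut), 198 mm from the hinge
- rocker (a joint): tilt of the rocker switch on the console: 0 = off, 0.28 = fully on; it stays where left (0.04 N m friction, about 2 N at point rocker_on)
- rocker_on (a point): top surface of the red raised half of the rocker, 23 mm from its pivot towards the cleaner's +y; press down here to switch on (it sinks 6 mm). The rocker is 26 mm (cleaner's x) by 64 mm (cleaner's y), the other half black
- vise: small blue bench vise fixed to the bench, steel jaws 80 mm wide that close along its y. Origin at bench level; z up. Base 86 (x) x 160 mm (y), bed 24 mm above the bench, jaw tops 44 mm above the bench. Fixed jaw face at its y = +25 mm; the sliding jaw is on the -y side and opens towards -y. Turned up to 0.15 rad on the bench
- bed (a point): point on the vise bed (24 mm above the bench) where the centre of a clamped 36 mm block lies; axes as the vise's; the fixed jaw's face is at its y = +18 mm, the sliding jaw's face at its y = -18 mm with lever at 0
- jaw: the sliding jaw, steel, 80 (x) x 28 (y) x 20 mm; origin at the middle of the lower edge of its gripping face; axes as the vise's. Driven by the lever, 17.5 mm per rad: the gap between the jaws is 36 mm at lever 0, 58 mm at lever 1.3
- lever (a joint): angle of the vise's hand lever about the upright axis at lever_pivot, in rad: 0 = jaw against a 36 mm block, 1.3 = fully open; grows clockwise seen from above, stops at -0.35. About 3 N at the handle moves it when unloaded; friction (0.25 N m) holds the clamping force when it is let go; about 9 N at the handle clamps well
- lever_pivot (a point): the lever's axis, at the height of its arm (54 mm)
- lever_grip (a point): on the axis of the lever's upright black handle (18 mm diameter, from 54 to 102 mm above the bench, 85 mm from the pivot), 88 mm above the bench: the height to grip. With lever at 0 the arm points 0.35 rad from the vise's +x towards its +y
- finished: machined bare-aluminium block 64 (its x) x 36 (its y) x 42 mm (its z), 0.18 to 0.36 kg, with a dark milled pocket and two drilled holes on top and dark hole mouths in its long sides; origin at its centre. At the start it stands in the closed vise, its x along the vise's x, 22 mm proud of the jaws
- waiting1: machined bare-aluminium block 64 (its x) x 36 (its y) x 42 mm (its z), 0.18 to 0.36 kg, with a dark milled pocket and two drilled holes on top and dark hole mouths in its long sides; origin at its centre; one of up to three finished blocks waiting on the bench (None when absent)
- waiting2: machined bare-aluminium block 64 (its x) x 36 (its y) x 42 mm (its z), 0.18 to 0.36 kg, with a dark milled pocket and two drilled holes on top and dark hole mouths in its long sides; origin at its centre; one of up to three finished blocks waiting on the bench (None when absent)
- waiting3: machined bare-aluminium block 64 (its x) x 36 (its y) x 42 mm (its z), 0.18 to 0.36 kg, with a dark milled pocket and two drilled holes on top and dark hole mouths in its long sides; origin at its centre; one of up to three finished blocks waiting on the bench (None when absent)
- blank: plain blue (marking-out dye) aluminium block of the same size, 64 x 36 x 42 mm, no pocket or holes: the next piece to be worked; origin at its centre; on the bench at the start
- mandrel_stand: ring mandrel stand, black foot 70 mm across, steel cone with brass top, 149 mm tall; bystander; origin under its foot
- loupe: chrome loupe standing on the bench, 48 mm across, 42 mm tall; bystander; origin under it
- card_cube: open-topped clear acrylic cube, 70 x 70 x 60 mm, with two dark blue cards of gold-tone earring backs standing in it (70 mm tall); bystander; origin under it
Mind the look-alikes: they are no part of the job. Leave any yellow look-alike of the waiting1 alone.

How it is judged:
On the way, in this order (a step that is already met when the one before it is completed fails the run):
1. the vise jaw is opened at least 10 mm with the finished block still standing in the vise (y of jaw in the frame of vise below -0.0215 m and x of finished in the frame of bed between -0.025 and 0.025 m and y of finished in the frame of bed between -0.03 and 0.02 m and z of finished in the frame of bed between 0.012 and 0.028 m), for 0.2 s.
2. every finished block lies in the basket, the lid still open (x of finished in the frame of basket_floor between -0.082 and 0.082 m and y of finished in the frame of basket_floor between -0.082 and 0.082 m and z of finished in the frame of basket_floor between 0 and 0.03 m and x of waiting1 in the frame of basket_floor between -0.082 and 0.082 m and y of waiting1 in the frame of basket_floor between -0.082 and 0.082 m and z of waiting1 in the frame of basket_floor between 0 and 0.03 m and x of waiting2 in the frame of basket_floor between -0.082 and 0.082 m and y of waiting2 in the frame of basket_floor between -0.082 and 0.082 m and z of waiting2 in the frame of basket_floor between 0 and 0.03 m and x of waiting3 in the frame of basket_floor between -0.082 and 0.082 m and y of waiting3 in the frame of basket_floor between -0.082 and 0.082 m and z of waiting3 in the frame of basket_floor between 0 and 0.03 m and value of joint lid above 0.5 rad and value of joint rocker below 0.1 rad), for 0.2 s.
3. the lid is fully shut with the switch still off (value of joint lid below 0.05 rad and value of joint rocker below 0.1 rad), for 0.2 s.
4. the rocker switch is pressed on (value of joint rocker above 0.2 rad), for 0.2 s.
At the end, for the whole second after the job is handed in: every finished block rests on the basket floor (its middle under 30 mm above it), lid shut within 0.05 rad, rocker past 0.2 rad; the blank on the vise bed within 25 mm of the jaws' middle, square within 0.06 rad, pressed by the sliding jaw with over 4 N, at rest (x of finished in the frame of basket_floor between -0.082 and 0.082 m and y of finished in the frame of basket_floor between -0.082 and 0.082 m and z of finished in the frame of basket_floor between 0 and 0.03 m and x of waiting1 in the frame of basket_floor between -0.082 and 0.082 m and y of waiting1 in the frame of basket_floor between -0.082 and 0.082 m and z of waiting1 in the frame of basket_floor between 0 and 0.03 m and x of waiting2 in the frame of basket_floor between -0.082 and 0.082 m and y of waiting2 in the frame of basket_floor between -0.082 and 0.082 m and z of waiting2 in the frame of basket_floor between 0 and 0.03 m and x of waiting3 in the frame of basket_floor between -0.082 and 0.082 m and y of waiting3 in the frame of basket_floor between -0.082 and 0.082 m and z of waiting3 in the frame of basket_floor between 0 and 0.03 m and value of joint lid below 0.05 rad and value of joint rocker above 0.2 rad and x of blank in the frame of bed between -0.025 and 0.025 m and y of blank in the frame of bed between -0.03 and 0.02 m and z of blank in the frame of bed between 0.012 and 0.028 m and angle between the x axis of blank and the x axis of vise, either way round below 0.06 rad and contact force between jaw and blank above 4 N and linear speed of blank below 0.02 m/s); the robot touches nothing.
It fails at once if the mandrel stand is shifted more than 30 mm or knocked over (distance of mandrel_stand from where it was at the start of the episode above 0.03 m or angle between mandrel_stand's own z axis and vertical above 0.5 rad).
It fails at once if the loupe is shifted more than 30 mm or knocked over (distance of loupe from where it was at the start of the episode above 0.03 m or angle between loupe's own z axis and vertical above 0.5 rad).
It fails at once if the card cube is shifted more than 30 mm or knocked over (distance of card_cube from where it was at the start of the episode above 0.03 m or angle between card_cube's own z axis and vertical above 0.5 rad).
Of waiting1, waiting2, waiting3 only 1 to 3 are there at a start; the rules pass over those that are not, and their reading is None.
At some moment in a run one of waiting1, waiting2, waiting3 may be knocked a few centimetres aside while the robot is not near it.
Once in a run the grip may slacken for a moment while it holds something.
It also fails if it takes over 210 s, if anything falls off the work surface, if the arm or the gripper's body presses on something with over 40 N, if the wrist force passes 120 N, or if a joint passes its speed limit or range.

## Working session

There is one attempt and no reset: what is moved stays moved. The work goes in short steps, Python scripts to look and compute and a shell command to move; the robot and the scene stay as the last step left them, time stands still between calls to the robot, and variables do not carry over. Pictures are saved under pics/ and viewed, and the job is handed in when it is done.

```bash
ls; mkdir -p pics
python3 - <<'E'
from station import *
import cv2
print(get_obs()); print(grasp_offset)
for n in("top","side"):
    im,d=get_image(n); cv2.imwrite(f"pics/{n}0.png",im[:,:,::-1]); print(n,camera_model(n))
E
```

```text
pics
{'t': 0.0, 'q': array([ 1.21497442e+00,  5.33436829e-02,  1.61430600e+00,  2.14955892e-06,
        1.47600204e+00, -1.18994131e-01]), 'dq': array([-3.93374203e-05,  4.10836327e-04, -4.52189194e-04,  3.85852437e-04,
       -4.20178986e-04, -1.00409653e-03]), 'effort': array([ 9.65297513e-04, -3.93696713e+01, -3.70170307e+01,  7.19144373e-05,
        6.72749185e-03,  9.33512808e-06]), 'tool_pos': array([0.14641248, 0.60696213, 0.23006402]), 'tool_rot': array([ 0.18436354,  1.56327416, -0.18751264]), 'contact_force': array([-0.59272936, -0.55719154, -0.2382981 ]), 'wrist_torque': array([-0.05009394, -0.05396421,  0.00936348]), 'opening': 0.08518777775411206}
0.0187
top {'fx': 454.841113332426, 'fy': 454.841113332426, 'cx': 263.97139968177225, 'cy': 187.6683771193025, 'xyz': array([ 0.49529606, -0.0176909 ,  1.26976978]), 'attitude': array([-2.17412702,  2.19153421, -0.08191904])}
side {'fx': 471.70849001875297, 'fy': 471.70849001875297, 'cx': 250.2396871143089, 'cy': 188.40457795133779, 'xyz': array([ 0.07977268, -0.85490631,  0.71684278]), 'attitude': array([-2.0487417 ,  0.6040073 , -0.31856055])}
```

View pics/top0.png

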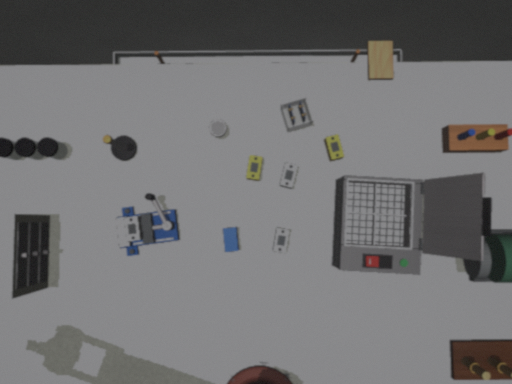

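View pics/side0.png

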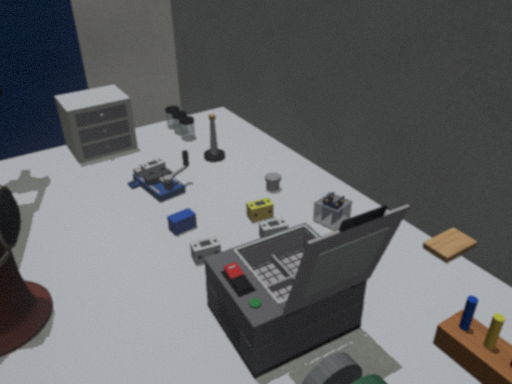

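```bash
cat > h.py <<'E'
from station import *
import numpy as np, cv2
from scipy.spatial.transform import Rotation as R
def cloud(n):
    m=camera_model(n) ; im,d=get_image(n)
    v,u=np.indices(d.shape)
    p=np.stack([(u-m['cx'])/m['fx']*d,(v-m['cy'])/m['fy']*d,d],-1)
    P=p@R.from_rotvec(m['attitude']).as_matrix().T+m['xyz']
    P[d==0]=np.nan
    return im,d,P
def save(im,name,box=None,s=1):
    if box: im=im[box[1]:box[3],box[0]:box[2]]
    cv2.imwrite(f'pics/{name}.png',cv2.resize(im[:,:,::-1],None,fx=s,fy=s,interpolation=cv2.INTER_CUBIC))
def rect(P,mask):
    q=P[mask]; q=q[~np.isnan(q[:,0])]
    (c,wh,a)=cv2.minAreaRect((q[:,:2]*1000).astype(np.float32))
    return np.round(c,1),np.round(wh,1),round(a,1),np.round(np.median(q[:,2])*1000,1),len(q)
E
python3 - <<'E'
from h import *
im,d,P=cloud('top'); np.savez('top0.npz',im=im,P=P)
save(im,'vise0',(90,170,250,270),5)
save(im,'cl0',(320,160,500,290),4)
for u,v in [(130,229),(231,239),(282,240),(289,175),(255,167),(335,147),(219,129),(297,115),(123,148),(150,197),(168,226),(350,185),(412,182),(412,250),(345,250),(372,261),(388,261),(430,215),(480,215),(375,215),(130,212),(133,248),(147,228),(165,238)]: print(u,v,np.round(P[v,u]*1000))
Z=P[:,:,2]
lab=((Z>0.03)&(Z<0.055)).astype(np.uint8)
n,l,s,c=cv2.connectedComponentsWithStats(lab)
for i in range(1,n):
    if 60<s[i,4]<2000: print(np.round(c[i]),s[i,:],rect(P,l==i))
E
```

```text
130 229 [480. 336.  67.]
231 239 [450.  72.  41.]
282 240 [447. -65.  43.]
289 175 [622. -86.  42.]
255 167 [644.   6.  43.]
335 147 [ 697. -212.   44.]
219 129 [749. 104.  44.]
297 115 [ 796. -113.    5.]
123 148 [699. 365.  43.]
150 197 [562. 275. 103.]
168 226 [487. 238.  57.]
350 185 [ 591. -245.   69.]
412 182 [ 593. -390.  130.]
412 250 [ 423. -384.  131.]
345 250 [ 424. -218.  130.]
372 261 [ 398. -280.  148.]
388 261 [ 397. -321.  141.]
430 215 [ 509. -420.  163.]
480 215 [ 506. -468.  320.]
375 215 [ 511. -304.   91.]
130 212 [526. 354.  10.]
133 248 [427. 344.   9.]
147 228 [482. 298.  42.]
165 238 [454. 252.  29.]
[298. 106.] [283  99  28  21  82] (array([ 812.2, -117.8]), array([84., 41.]), 60.7, np.float64(43.0), 82)
[217. 128.] [209 119  17  18 240] (array([753.9, 109.3]), array([45.2, 45.2]), 49.5, np.float64(42.6), 240)
[475. 138.] [ 445  124   63   27 1294] (array([ 721.5, -597.9]), array([163.6,  71.3]), 89.8, np.float64(49.9), 1294)
[334. 147.] [325 134  19  26 324] (array([ 699.1, -209.3]), array([63.8, 36.9]), 14.9, np.float64(42.1), 324)
[ 58. 150.] [ 50 140  13
[... 249 characters left out ...]
array([35.5, 63.7]), 75.4, np.float64(42.4), 313)
[335. 222.] [333 178   6  89 130] (array([ 494.4, -209.3]), array([  1.9, 234.7]), 86.4, np.float64(43.8), 130)
[147. 228.] [138 213  25  31 422] (array([483.5, 287.9]), array([79.8, 56.9]), 7.4, np.float64(43.9), 422)
[ 42. 252.] [ 37 215  12  76 358] (array([419.9, 574.6]), array([ 17.9, 198.2]), 89.9, np.float64(42.6), 358)
[121. 232.] [116 216  15  31 259] (array([473.5, 364.6]), array([79.7, 28.4]), 7.4, np.float64(43.9), 259)
[230. 239.] [222 227  16  25 329] (array([450.7,  75.5]), array([63.8, 36.1]), 5.3, np.float64(42.1), 329)
[280. 240.] [272 228  17  25 322] (array([447.3, -60.7]), array([36. , 63.7]), 80.1, np.float64(42.3), 322)
```

View pics/vise0.png

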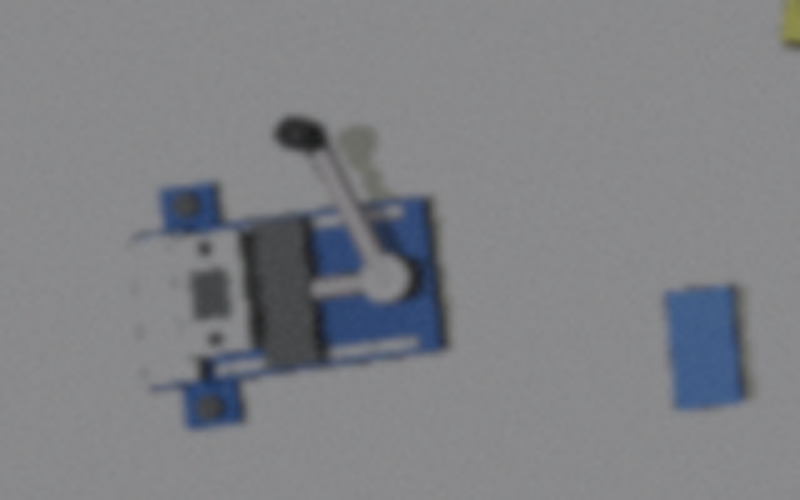

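View pics/cl0.png

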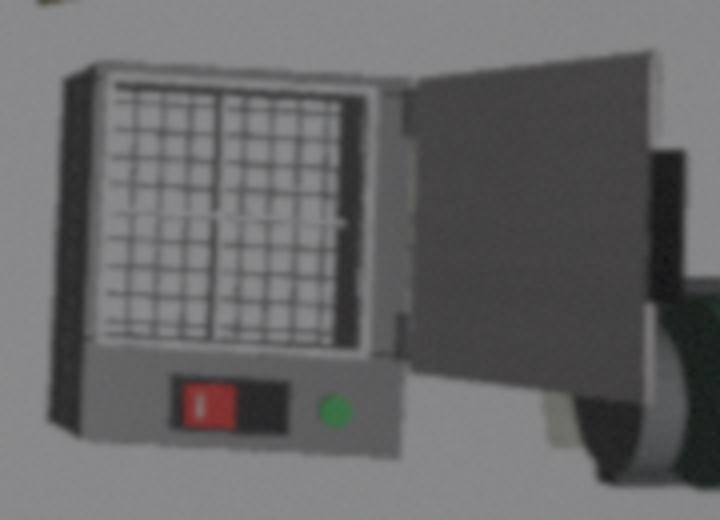

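Run:
```python
from h import *
f=np.load('top0.npz');P=f['P'];im=f['im'];Z=P[:,:,2]
X,Y=P[:,:,0],P[:,:,1]
def comp(m,name):
    n,l,s,c=cv2.connectedComponentsWithStats(m.astype(np.uint8))
    for i in range(1,n):
        if s[i,4]>12: print(name,np.round(c[i]),rect(P,l==i),np.round(np.median(P[l==i],0)*1000))
V=(X>.38)&(X<.62)&(Y>.2)&(Y<.42)
comp(V&(Z>.060)&(Z<.075),'fin'); comp(V&(Z>.09),'handle'); comp(V&(Z>.052)&(Z<.06),'arm')
C=(X>.3)&(X<.7)&(Y<-.15)&(Y>-.45)
comp(C&(Z>.126)&(Z<.134),'rim')
comp(C&(Z>.066)&(Z<.074),'floor'); comp(C&(Z>.086)&(Z<.095),'div'); comp(C&(Z>.136)&(Z<.155)&(X<.45),'rock')
H=(Y<-.40)&(Z>.13)&(X>.3)&(X<.72)&(Z<.5); q=P[H]
c=q.mean(0);w,v=np.linalg.eigh(np.cov((q-c).T));print('lid normal',v[:,0],c,q.min(0),q.max(0))
T=R.from_rotvec(get_obs()['tool_rot']).as_matrix();print(T, np.degrees(np.arctan2(T[1,1],T[0,1])))
```

```text
fin [154. 198.] (array([560. , 275.1]), array([ 5.4, 23.9]), 89.7, np.float64(63.8), 13) [561. 275.  64.]
fin [156. 207.] (array([536.6, 267.9]), array([15.2,  8.4]), 36.1, np.float64(61.5), 13) [535. 269.  62.]
fin [132. 228.] (array([481.7, 332.8]), array([63.3, 37.9]), 8.1, np.float64(66.0), 336) [482. 332.  66.]
fin [165. 223.] (array([496. , 242.6]), array([21.1, 23.8]), 89.5, np.float64(61.0), 30) [492. 245.  61.]
handle [148. 196.] (array([564.5, 280.9]), array([15.6, 15.5]), 0.0, np.float64(101.4), 44) [564. 281. 101.]
arm [155. 203.] (array([546.2, 272.6]), array([25.8, 11. ]), 29.4, np.float64(58.1), 28) [548. 273.  58.]
arm [164. 220.] (array([505.8, 251.1]), array([61.5, 23.6]), 25.8, np.float64(57.8), 91) [500. 251.  58.]
rim [384. 235.] (array([ 488.1, -309.2]), array([202.3, 237. ]), 86.3, np.float64(130.3), 2986) [ 429. -331.  130.]
floor [360. 198.] (array([ 558.9, -269.9]), array([67.8, 77.7]), 86.5, np.float64(71.0), 644) [ 557. -270.   71.]
floor [390. 199.] (array([ 553.6, -349.2]), array([74.7, 77.2]), 86.4, np.float64(70.9), 708) [ 553. -349.   71.]
floor [359.
[... 966 characters left out ...]
7), 43) [ 465. -299.   91.]
div [338. 231.] (array([ 470.7, -207.8]), array([ 1. , 35.9]), 87.5, np.float64(90.0), 15) [ 471. -208.   90.]
rock [424. 246.] (array([ 432.8, -407.7]), array([10.7, 32.4]), 84.0, np.float64(144.9), 71) [ 433. -409.  145.]
rock [377. 261.] (array([ 397.4, -294. ]), array([66.6, 26.1]), 86.4, np.float64(143.7), 275) [ 398. -293.  144.]
lid normal [-0.64418369  0.75966024  0.0891274 ] [ 0.48630401 -0.46800765  0.22677801] [ 0.34284781 -0.63112095  0.13007671] [ 0.59978508 -0.40006641  0.34505533]
[[-5.66817742e-04  2.34563200e-01  9.72100707e-01]
 [-1.50062649e-03  9.72099569e-01 -2.34563801e-01]
 [-9.99998713e-01 -1.59171499e-03 -1.99011531e-04]] 76.43410614490742
```

```bash
python3 -m crank '[[[0.155,-0.12,0,20],[0.155,-0.12,0,20],[0.155,-0.12,0,20],[0.155,-0.12,0,20],[0.155,-0.12,0,20]]]' 0.6; python3 -m crank '[[[0.155,-0.12,0,21],[0.155,-0.12,0,21],[0.155,-0.12,0,21],[0.155,-0.12,0,21],[0.155,-0.12,0,21]]]'
```

```text
t: 0.57
tool_pos: [0.3032, 0.4856, 0.2309]
tool_rot: [-0.088, 1.569, 0.087]
contact_force: [-0.1, 0.1, -0.5]
opening: 0.0515
t: 0.98
tool_pos: [0.4579, 0.3658, 0.2311]
tool_rot: [-0.376, 1.538, 0.376]
contact_force: [0.9, 0.3, -0.3]
opening: 0.0516
```

```bash
python3 -m crank '[[[0.0865,-0.085,0,0],[0.0865,-0.085,0,0],[0.0865,-0.085,0,0],[0.0865,-0.085,0,0],[0.0865,-0.085,0,0]]]'
python3 - <<'E'
from h import *
im,d,P=cloud('wrist'); save(im,'w1',None,1.5)
o=get_obs();print(o['tool_pos'],camera_model('wrist')['xyz'])
Z=P[:,:,2];X,Y=P[...,0],P[...,1]
n,l,s,c=cv2.connectedComponentsWithStats(((Z>.09)&(Z<.108)).astype(np.uint8))
for i in range(1,n):
    if s[i,4]>50: print(np.round(c[i]),rect(P,l==i))
E
```

```text
t: 1.4
tool_pos: [0.544, 0.2809, 0.2307]
tool_rot: [-0.373, 1.54, 0.373]
contact_force: [-1.1, 0.3, -0.3]
opening: 0.0512
[0.54311212 0.28205453 0.23072396] [0.47668259 0.24808653 0.37341911]
[246. 200.] (array([562.3, 280.7]), array([16.5, 16.3]), 27.5, np.float64(101.3), 241)
[501. 266.] (array([494.9, 577.9]), array([49.9,  5.4]), 6.2, np.float64(98.0), 556)
[260. 323.] (array([699.8, 370.7]), array([ 8.3, 16.6]), 33.5, np.float64(96.5), 117)
```

View pics/w1.png

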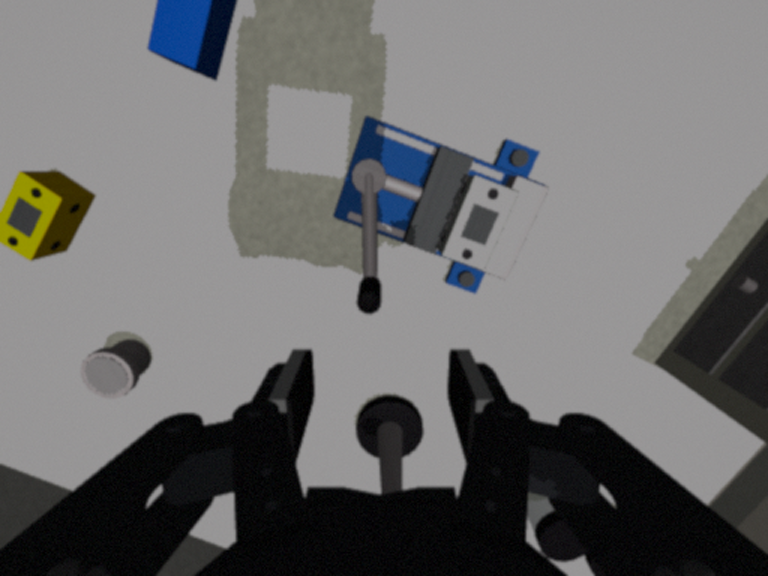

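```bash
python3 - <<'E'
from h import *
im,d,P=cloud('wrist')
for u,v in [(245,113),(245,117),(245,121),(241,117),(249,117)]: print(np.round(P[v,u]*1000))
E
python3 -m crank '[[[0.02,0,-0.07,0],[0.02,0,-0.16,0],[0.02,0,-0.16,0],[0.02,0,-0.16,0],[0.02,0,-0.16,0]]]'; python3 -m crank '[[[0,0,0,0],[0,0,0,0]]]'
```

```text
[483. 240.  58.]
[487. 242.  59.]
[490. 244.  61.]
[489. 238.  58.]
[485. 246.  60.]
t: 1.92
tool_pos: [0.5559, 0.2816, 0.0615]
tool_rot: [-0.379, 1.554, 0.377]
contact_force: [-0.9, -0.1, -1.9]
opening: 0.0512
t: 2.08
tool_pos: [0.5638, 0.284, 0.0738]
tool_rot: [-0.376, 1.535, 0.377]
contact_force: [-0.6, 0.6, 0.5]
opening: 0.0512
```

```bash
python3 -m crank '[[[0,0,0,0],[0,0,0,0],[0,0,0,0],[0,0,0,0],[0,0,0,0]]]' 0 25; python3 -m crank '[[[0,0,0,0],[0,0,0,0],[0,0,0,0]]]'
python3 - <<'E'
import numpy as np
p=np.array([488,241.7]);a0=27.45
h=lambda a:p+85*np.array([np.cos(np.radians(a0-a)),np.sin(np.radians(a0-a))])
for a in range(0,76,5): print(a,np.round(h(a)-h(0),1))
E
```

```text
t: 2.5
tool_pos: [0.565, 0.2832, 0.0746]
tool_rot: [-0.375, 1.533, 0.376]
contact_force: [-0.1, 0.2, 6.4]
opening: 0.0174
t: 2.75
tool_pos: [0.5649, 0.2832, 0.0746]
tool_rot: [-0.375, 1.533, 0.376]
contact_force: [-0.6, 0.9, 6.6]
opening: 0.0169
0 [0. 0.]
5 [ 3.1 -6.7]
10 [  5.7 -13.7]
15 [  7.6 -20.9]
20 [  8.9 -28.2]
25 [  9.5 -35.5]
30 [  9.5 -43. ]
35 [  8.8 -50.4]
40 [  7.5 -57.7]
45 [  5.6 -64.8]
50 [  3.1 -71.8]
55 [ -0.1 -78.5]
60 [ -3.8 -84.9]
65 [ -8. -91.]
70 [-12.8 -96.7]
75 [ -18.1 -101.9]
```

```bash
python3 -m crank '[[[0.003,-0.0067,0,-5],[0.0057,-0.0137,0,-10],[0.0076,-0.0209,0,-15],[0.0089,-0.0282,0,-20],[0.0095,-0.0355,0,-25]]]'
```

```text
t: 3.17
tool_pos: [0.5751, 0.2478, 0.0747]
tool_rot: [-0.029, 1.565, 0.032]
contact_force: [1.2, 2.0, 6.2]
opening: 0.0171
```

```bash
python3 -m crank '[[[0,-0.0075,0,-5],[-0.0007,-0.0149,0,-10],[-0.002,-0.0222,0,-15],[-0.0039,-0.0293,0,-20],[-0.0064,-0.0363,0,-25]]]'
```

```text
t: 3.58
tool_pos: [0.5693, 0.2107, 0.0747]
tool_rot: [0.314, 1.541, -0.31]
contact_force: [3.4, -0.5, 4.0]
opening: 0.0173
```

```bash
python3 -m crank '[[[-0.0032,-0.0067,0,-5],[-0.0069,-0.0131,0,-10],[-0.0111,-0.0192,0,-15],[-0.0159,-0.0249,0,-20],[-0.018,-0.027,0,-22]]]';python3 -m crank '[[[0,0,0,0],[0,0,0,0],[0,0,0,0]]]'
python3 - <<'E'
from h import *
im,d,P=cloud('top'); save(im,'v2',(90,170,250,270),5)
E
```

```text
t: 4.0
tool_pos: [0.5515, 0.1825, 0.0747]
tool_rot: [0.612, 1.475, -0.608]
contact_force: [5.3, -3.4, 2.7]
opening: 0.0168
t: 4.25
tool_pos: [0.5513, 0.1823, 0.0746]
tool_rot: [0.608, 1.476, -0.607]
contact_force: [2.5, -5.6, 5.4]
opening: 0.0172
```

View pics/v2.png

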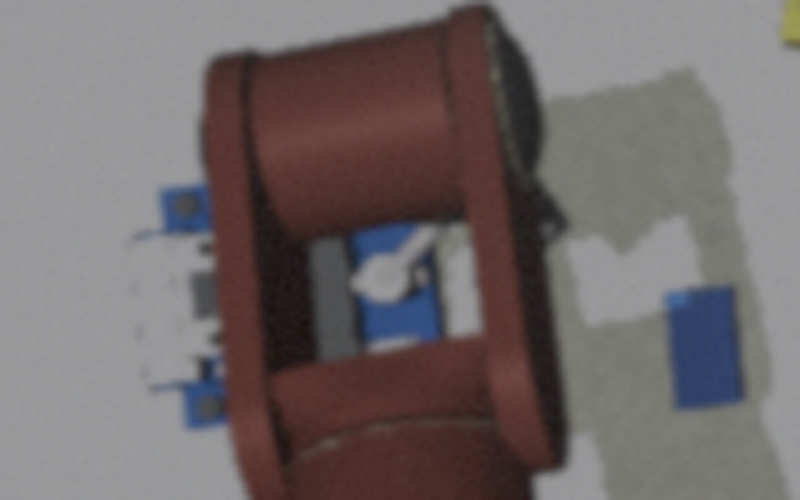

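```bash
python3 -m crank '[[[0,0,0,0],[0,0,0,0],[0,0,0.03,0],[0,0,0.07,0],[0,0,0.11,0]]]' 0.6; python3 -m crank '[[[-0.025,0.045,0.02,35],[-0.055,0.09,0.02,35],[-0.065,0.13,0.02,35],[-0.07,0.15,0.02,35],[-0.07,0.15,0.02,35]]]';python3 -m crank '[[[0,0,0,8],[0,0,0,16],[0,0,0,17],[0,0,0,17]]]'
python3 - <<'E'
from h import *
im,d,P=cloud('wrist'); save(im,'w3',None,1.5)
o=get_obs();print(o['tool_pos']); T=R.from_rotvec(o['tool_rot']).as_matrix();print(np.degrees(np.arctan2(T[1,1],T[0,1])))
Z=P[:,:,2]
n,l,s,c=cv2.connectedComponentsWithStats(((Z>.06)&(Z<.07)).astype(np.uint8))
for i in range(1,n):
    if s[i,4]>50: print(np.round(c[i]),rect(P,l==i))
n,l,s,c=cv2.connectedComponentsWithStats(((Z>.04)&(Z<.05)).astype(np.uint8))
for i in range(1,n):
    if s[i,4]>50: print(np.round(c[i]),rect(P,l==i))
E
```

```text
t: 4.72
tool_pos: [0.5464, 0.1837, 0.1805]
tool_rot: [0.607, 1.488, -0.61]
contact_force: [1.7, 1.4, 0.5]
opening: 0.0508
t: 5.13
tool_pos: [0.4751, 0.3392, 0.2016]
tool_rot: [0.124, 1.569, -0.119]
contact_force: [-0.1, -0.2, -0.5]
opening: 0.051
t: 5.47
tool_pos: [0.4775, 0.3341, 0.2008]
tool_rot: [-0.103, 1.57, 0.103]
contact_force: [-0.3, 0.6, 0.6]
opening: 0.0514
[0.47761519 0.33393123 0.20085535]
97.39029620364909
[486. 184.] (array([445.1, 578.7]), array([149.1,   6.2]), 0.2, np.float64(63.7), 776)
[251. 185.] (array([479.6, 331.8]), array([63.6, 35.9]), 7.6, np.float64(66.0), 1955)
[117. 225.] (array([542.1, 190.9]), array([17., 15.]), 44.0, np.float64(64.5), 104)
[382. 364.] (array([699.5, 534.9]), array([ 2.9, 20.7]), 89.0, np.float64(65.5), 63)
[479. 155.] (array([422.9, 572.4]), array([193.2,  16.9]), 0.1, np.float64(44.8), 1279)
[ 19. 123.] (array([448.9,  74.5]), array([63.9, 38. ]), 5.8, np.float64(42.2), 2034)
[204. 176.] (array([483.3, 275.6]), array([80.4, 32.8]), 7.3, np.float64(44.2), 1724)
[279. 176.] (array([474.2, 345.8]), array([79.6, 62.9]), 7.5, np.float64(43.9), 1667)
[179. 174.] (array([481.3, 247.1]), array([25. , 10.3]), 51.0, np.float64(44.9), 85)
```

View pics/w3.png

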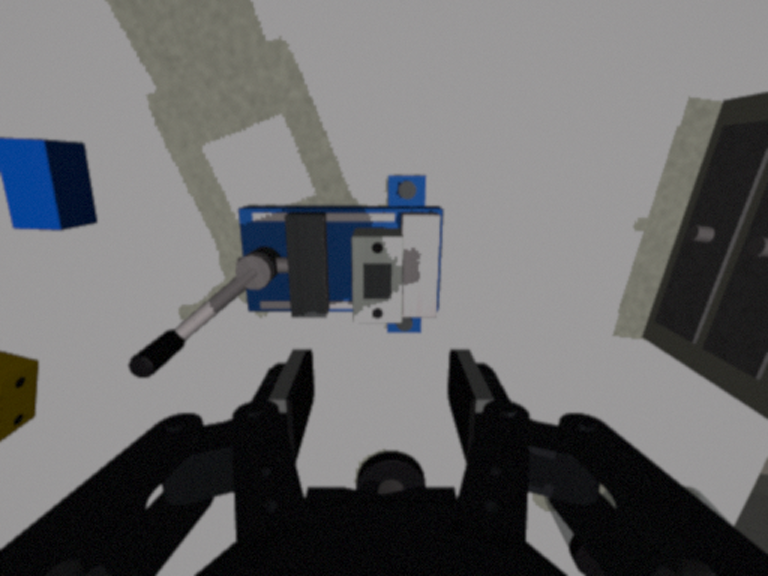

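```bash
python3 -m crank '[[[0.003,-0.002,-0.04,0],[0.003,-0.002,-0.08,0],[0.003,-0.002,-0.12,0],[0.003,-0.002,-0.145,0],[0.003,-0.002,-0.154,0]]]' ; python3 -m crank '[[[0,0,0,0],[0,0,0,0]]]';  python3 -m crank '[[[0,0,0,0],[0,0,0,0],[0,0,0,0],[0,0,0,0],[0,0,0,0]]]' 0 60; python3 -m crank '[[[0,0,0,0],[0,0,0,0],[0,0,0,0]]]'
```

```text
t: 5.93
tool_pos: [0.4774, 0.3297, 0.0415]
tool_rot: [-0.104, 1.578, 0.098]
contact_force: [0.1, -0.6, -1.2]
opening: 0.0512
t: 6.1
tool_pos: [0.4818, 0.3321, 0.0482]
tool_rot: [-0.101, 1.568, 0.102]
contact_force: [0.7, 0.6, 1.0]
opening: 0.0509
t: 6.52
tool_pos: [0.4835, 0.3324, 0.0507]
tool_rot: [-0.101, 1.563, 0.103]
contact_force: [-0.2, -2.6, 6.3]
opening: 0.0346
t: 6.77
tool_pos: [0.4835, 0.3324, 0.0507]
tool_rot: [-0.101, 1.563, 0.103]
contact_force: [-0.9, -2.1, 6.4]
opening: 0.0347
```

```bash
python3 -m crank '[[[0,0,0.01,0],[0,0,0.03,0],[0,0,0.06,0],[0,0,0.1,0],[0,0,0.14,0]]]'; python3 -m crank '[[[0,0,0.02,0],[0,0,0.02,0],[0,0,0.02,0]]]'
python3 - <<'E'
from h import *
im,d,P=cloud('wrist'); save(im,'w4',None,1.2)
im,d,P=cloud('top'); save(im,'t4',None,1.5)
E
```

```text
t: 7.18
tool_pos: [0.4799, 0.3315, 0.1881]
tool_rot: [-0.102, 1.571, 0.102]
contact_force: [1.4, -0.4, -1.8]
opening: 0.0345
t: 7.43
tool_pos: [0.4817, 0.3323, 0.2094]
tool_rot: [-0.1, 1.565, 0.103]
contact_force: [1.1, -0.1, -3.5]
opening: 0.0345
```

View pics/w4.png

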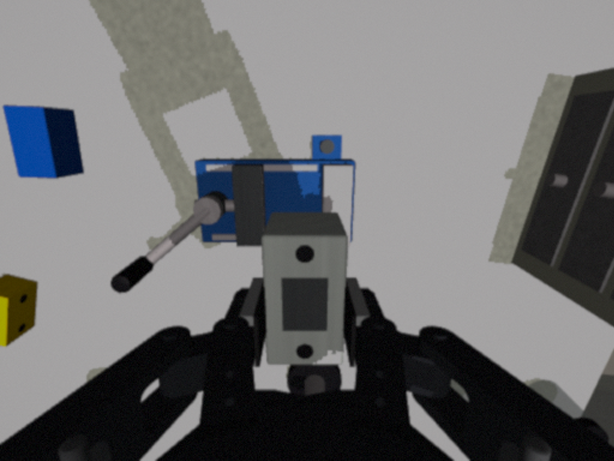

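View pics/t4.png

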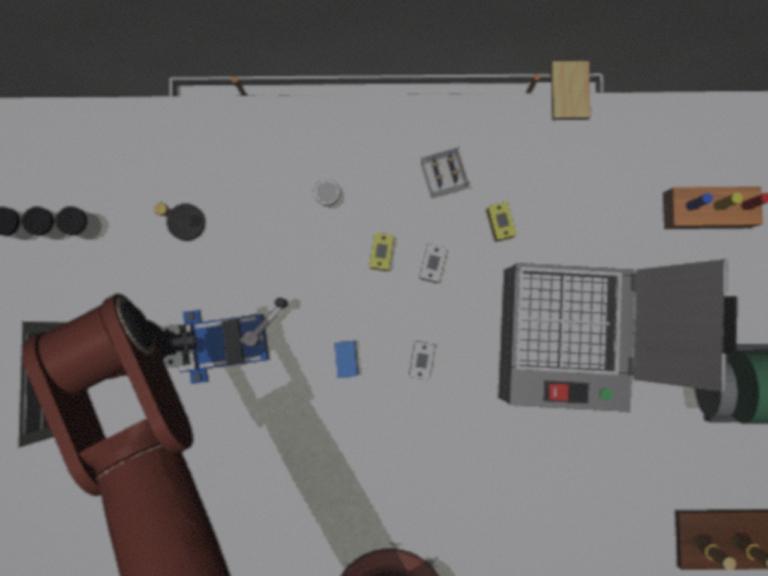

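```bash
python3 -m crank '[[[0.004,-0.03,0.01,-2],[0.01,-0.07,0.01,-5],[0.015,-0.11,0.01,-8],[0.02,-0.15,0.01,-11],[0.026,-0.19,0.01,-11]]]';python3 -m crank '[[[0.005,-0.04,0,0],[0.01,-0.08,0,0],[0.016,-0.12,0,0],[0.021,-0.16,0,0],[0.026,-0.2,0,0]]]';python3 -m crank '[[[0.005,-0.04,0,0],[0.01,-0.08,0,0],[0.016,-0.12,0,0],[0.021,-0.16,0,0],[0.026,-0.19,0,0]]]';python3 -m crank '[[[0,-0.01,0,0],[0,-0.015,0,0],[0,-0.015,0,0]]]'
```

```text
t: 7.95
tool_pos: [0.5054, 0.1401, 0.214]
tool_rot: [0.049, 1.576, -0.05]
contact_force: [0.9, 0.5, -2.2]
opening: 0.0347
t: 8.37
tool_pos: [0.5315, -0.0598, 0.214]
tool_rot: [0.05, 1.575, -0.048]
contact_force: [1.5, -0.1, -0.9]
opening: 0.0345
t: 8.78
tool_pos: [0.5576, -0.2506, 0.2136]
tool_rot: [0.052, 1.575, -0.049]
contact_force: [-0.4, 1.7, -1.8]
opening: 0.0347
t: 9.03
tool_pos: [0.5582, -0.2631, 0.2147]
tool_rot: [0.052, 1.574, -0.048]
contact_force: [-1.1, 0.6, -1.3]
opening: 0.0344
```

```bash
python3 -m crank '[[[0.001,-0.001,-0.04,0],[0.001,-0.001,-0.075,0],[0.001,-0.001,-0.095,0],[0.001,-0.001,-0.105,0],[0.001,-0.001,-0.113,0]]]';python3 -m crank '[[[0,0,0,0],[0,0,0,0],[0,0,0,0]]]'
```

```text
t: 9.45
tool_pos: [0.5593, -0.262, 0.1021]
tool_rot: [0.049, 1.573, -0.046]
contact_force: [0.5, -1.0, -0.6]
opening: 0.035
t: 9.7
tool_pos: [0.5615, -0.2647, 0.1066]
tool_rot: [0.047, 1.567, -0.05]
contact_force: [0.4, 0.3, -1.7]
opening: 0.0345
```

```bash
python3 -m crank '[[[0,0,-0.004,0],[0,0,-0.007,0],[0,0,-0.007,0],[0,0,-0.007,0]]]';python3 -m crank '[[[0,0,0,0],[0,0,0,0],[0,0,0,0],[0,0,0.01,0],[0,0,0.04,0]]]' 0.6; python3 -m crank '[[[0,0,0.04,0],[-0.02,0.04,0.08,0],[-0.05,0.07,0.08,0],[-0.08,0.1,0.08,0],[-0.1,0.13,0.08,0]]]'
python3 - <<'E'
from h import *
im,d,P=cloud('top'); save(im,'t5',(200,90,500,290),2.6)
Z=P[:,:,2]
n,l,s,c=cv2.connectedComponentsWithStats(((Z>.105)&(Z<.12)).astype(np.uint8))
for i in range(1,n):
    if s[i,4]>50: print(np.round(c[i]),rect(P,l==i))
n,l,s,c=cv2.connectedComponentsWithStats(((Z>.036)&(Z<.048)).astype(np.uint8))
for i in range(1,n):
    if 200<s[i,4]<600: print(np.round(c[i]),rect(P,l==i))
E
```

```text
t: 10.03
tool_pos: [0.5601, -0.2643, 0.0972]
tool_rot: [0.049, 1.57, -0.049]
contact_force: [0.2, -1.2, -1.8]
opening: 0.0346
t: 10.45
tool_pos: [0.557, -0.2633, 0.1326]
tool_rot: [0.052, 1.579, -0.047]
contact_force: [-1.2, -0.3, -1.2]
opening: 0.0514
t: 10.87
tool_pos: [0.4658, -0.1416, 0.22]
tool_rot: [0.049, 1.567, -0.051]
contact_force: [0.5, 0.8, 0.4]
opening: 0.0512
[360. 196.] (array([ 558.8, -262.6]), array([37.3, 63.9]), 86.9, np.float64(112.0), 363)
[408. 214.] (array([ 510.6, -382.3]), array([  3.7, 158.2]), 86.6, np.float64(112.3), 121)
[ 28. 254.] (array([421.2, 578.5]), array([198.3,   9.5]), 0.2, np.float64(111.9), 276)
[491. 258.] (array([ 401.7, -588.8]), array([117.8,   6.7]), 0.2, np.float64(113.0), 132)
[217. 127.] (array([754.2, 109.8]), array([45.8, 44.7]), 42.2, np.float64(42.7), 222)
[334. 146.] (array([ 699.3, -209.2]), array([63.6, 37.3]), 13.8, np.float64(42.5), 310)
[253. 167.] (array([644.9,  10.6]), array([35.7, 63.9]), 80.6, np.float64(42.3), 306)
[288. 174.] (array([623.5, -83.3]), array([35.1, 64.3]), 75.4, np.float64(42.0), 301)
[154. 227.] (array([484.8, 277. ]), array([79.7, 33.4]), 8.6, np.float64(43.8), 326)
[122. 231.] (array([473.5, 364.6]), array([79.6, 29.9]), 8.1, np.float64(43.8), 310)
[230. 239.] (array([450.5,  75.6]), array([63.7, 36.3]), 5.6, np.float64(41.8), 320)
[280. 240.] (array([447.3, -60.8]), array([35.7, 63.6]), 80.1, np.float64(42.0), 316)
```

View pics/t5.png

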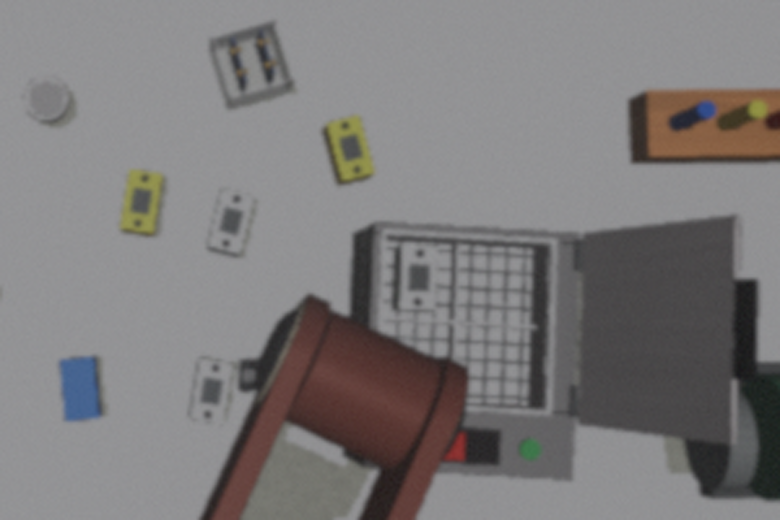

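```bash
python3 -m crank '[[[-0.0185,0.04,-0.02,-6.3],[-0.0185,0.081,-0.05,-6.3],[-0.0185,0.081,-0.09,-6.3],[-0.0185,0.081,-0.1,-6.3],[-0.0185,0.081,-0.1,-6.3]]]'; python3 -m crank '[[[0,0,0,0],[0,0,0,0]]]'
python3 - <<'E'
from h import *
im,d,P=cloud('wrist'); save(im,'w6',None,1.2)
Z=P[:,:,2]
n,l,s,c=cv2.connectedComponentsWithStats(((Z>.036)&(Z<.048)).astype(np.uint8))
for i in range(1,n):
    if 200<s[i,4]<9000: print(np.round(c[i]),rect(P,l==i))
E
```

```text
t: 11.33
tool_pos: [0.4441, -0.059, 0.1128]
tool_rot: [0.136, 1.575, -0.132]
contact_force: [-0.5, 0.3, 0.4]
opening: 0.0514
t: 11.5
tool_pos: [0.4491, -0.0619, 0.1195]
tool_rot: [0.135, 1.563, -0.136]
contact_force: [-0.1, 0.1, 0.2]
opening: 0.051
[413. 172.] (array([448.7,  73.8]), array([64.8, 36.9]), 5.8, np.float64(41.7), 3461)
[ 85. 209.] (array([ 438.3, -207. ]), array([  8.8, 128.8]), 89.7, np.float64(42.2), 1298)
[253. 195.] (array([445.1, -62.1]), array([36. , 64.7]), 80.1, np.float64(42.0), 3017)
[361. 351.] (array([634.9,  17.7]), array([21.4, 46.9]), 80.4, np.float64(41.9), 605)
```

View pics/w6.png

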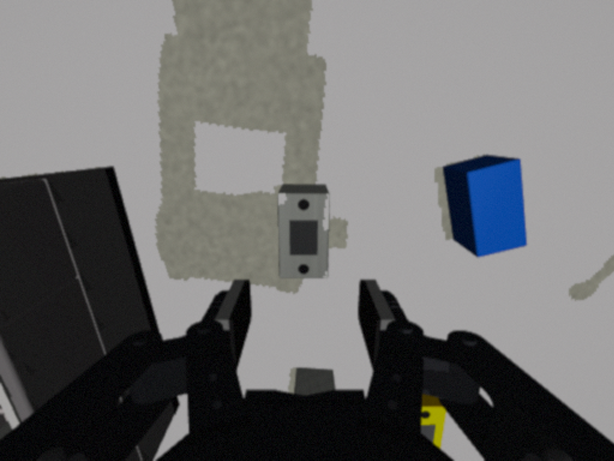

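```bash
python3 -m crank '[[[-0.002,0,-0.04,0],[-0.002,0,-0.07,0],[-0.002,0,-0.09,0],[-0.002,0,-0.1,0],[-0.002,0,-0.1,0]]]'; python3 -m crank '[[[0,0,0,0],[0,0,0,0],[0,0,0,0],[0,0,0,0],[0,0,0,0]]]' 0 60;python3 -m crank '[[[0,0,0,0],[0,0,0,0],[0,0,0,0]]]'
```

```text
t: 11.97
tool_pos: [0.4451, -0.0614, 0.0163]
tool_rot: [0.136, 1.569, -0.136]
contact_force: [-0.1, 0.8, -0.5]
opening: 0.0514
t: 12.38
tool_pos: [0.4476, -0.0619, 0.0193]
tool_rot: [0.134, 1.562, -0.136]
contact_force: [0.5, -1.2, 6.6]
opening: 0.0348
t: 12.63
tool_pos: [0.4476, -0.0619, 0.0194]
tool_rot: [0.134, 1.562, -0.136]
contact_force: [0.4, -1.5, 6.8]
opening: 0.0351
```

```bash
python3 -m crank '[[[0,0,0.02,0],[0,0,0.06,0],[0,0,0.1,0],[0,0,0.14,0],[0.003,-0.02,0.17,2]]]';python3 -m crank '[[[0.003,-0.035,0,4.3],[0.01,-0.075,0,4.3],[0.018,-0.115,0,4.3],[0.025,-0.155,0,4.3],[0.025,-0.176,0,4.3]]]';python3 -m crank '[[[0,0,0,0],[0,0,0,0]]]'
```

```text
t: 13.05
tool_pos: [0.4487, -0.0793, 0.1903]
tool_rot: [0.106, 1.566, -0.104]
contact_force: [1.5, -0.5, -1.5]
opening: 0.0351
t: 13.47
tool_pos: [0.4737, -0.2607, 0.187]
tool_rot: [0.05, 1.57, -0.052]
contact_force: [-0.8, -0.3, -2.9]
opening: 0.0348
t: 13.63
tool_pos: [0.473, -0.2577, 0.1864]
tool_rot: [0.052, 1.572, -0.049]
contact_force: [-0.2, 0.6, -2.6]
opening: 0.0348
```

```bash
python3 -m crank '[[[0.002,-0.001,-0.035,0],[0.002,-0.001,-0.065,0],[0.002,-0.001,-0.08,0],[0.002,-0.001,-0.088,0],[0.002,-0.001,-0.088,0]]]';python3 -m crank '[[[0,0,-0.002,0],[0,0,-0.004,0],[0,0,-0.004,0],[0,0,-0.004,0]]]'
```

```text
t: 14.05
tool_pos: [0.4741, -0.2558, 0.0965]
tool_rot: [0.05, 1.574, -0.045]
contact_force: [-0.5, 0.0, -3.0]
opening: 0.0351
t: 14.38
tool_pos: [0.4764, -0.2586, 0.0965]
tool_rot: [0.048, 1.568, -0.05]
contact_force: [-0.1, 0.2, -1.9]
opening: 0.0347
```

```bash
python3 -m crank '[[[0,0,-0.003,0],[0,0,-0.005,0],[0,0,-0.005,0],[0,0,-0.005,0]]]';python3 -m crank '[[[0,0,0,0],[0,0,0,0],[0,0,0,0],[0,0,0.01,0],[0,0,0.04,0]]]' 0.6; python3 -m crank '[[[0,0,0.04,0],[0,0,0.08,0],[0.03,0.03,0.08,0],[0.06,0.06,0.08,0],[0.09,0.09,0.08,0]]]'
python3 - <<'E'
from h import *
im,d,P=cloud('top'); save(im,'t7',(200,90,500,290),2.6)
Z=P[:,:,2]
n,l,s,c=cv2.connectedComponentsWithStats(((Z>.105)&(Z<.12)).astype(np.uint8))
for i in range(1,n):
    if s[i,4]>200: print(np.round(c[i]),rect(P,l==i))
n,l,s,c=cv2.connectedComponentsWithStats(((Z>.036)&(Z<.048)).astype(np.uint8))
for i in range(1,n):
    if 150<s[i,4]<600: print(np.round(c[i]),rect(P,l==i))
E
```

```text
t: 14.72
tool_pos: [0.4755, -0.2581, 0.0899]
tool_rot: [0.049, 1.571, -0.049]
contact_force: [-0.2, 0.1, -1.9]
opening: 0.0347
t: 15.13
tool_pos: [0.4725, -0.2578, 0.1254]
tool_rot: [0.051, 1.578, -0.048]
contact_force: [-0.7, -0.7, -0.2]
opening: 0.0512
t: 15.55
tool_pos: [0.5656, -0.1692, 0.2127]
tool_rot: [0.05, 1.566, -0.051]
contact_force: [0.8, -0.3, 1.0]
opening: 0.051
[ 28. 254.] (array([420.9, 578.9]), array([199.1,   8.8]), 0.5, np.float64(111.9), 273)
[217. 127.] (array([754. , 109.6]), array([45.1, 44.8]), 44.2, np.float64(43.0), 229)
[333. 141.] (array([ 706.1, -207.5]), array([50.8, 35.9]), 16.0, np.float64(42.7), 164)
[292. 161.] (array([661.3, -95.5]), array([35.7, 63.9]), 75.2, np.float64(42.1), 304)
[253. 167.] (array([645. ,  10.6]), array([35.9, 63.8]), 80.9, np.float64(42.3), 306)
[154. 227.] (array([485. , 276.6]), array([79.9, 33.7]), 8.0, np.float64(43.9), 313)
[ 42. 253.] (array([420.2, 574.9]), array([ 17.9, 197.3]), 90.0, np.float64(41.8), 185)
[122. 231.] (array([473.6, 364.5]), array([79.8, 31.3]), 9.2, np.float64(43.9), 327)
[230. 239.] (array([450.5,  75.5]), array([63.7, 35.9]), 5.3, np.float64(41.9), 321)
```

View pics/t7.png

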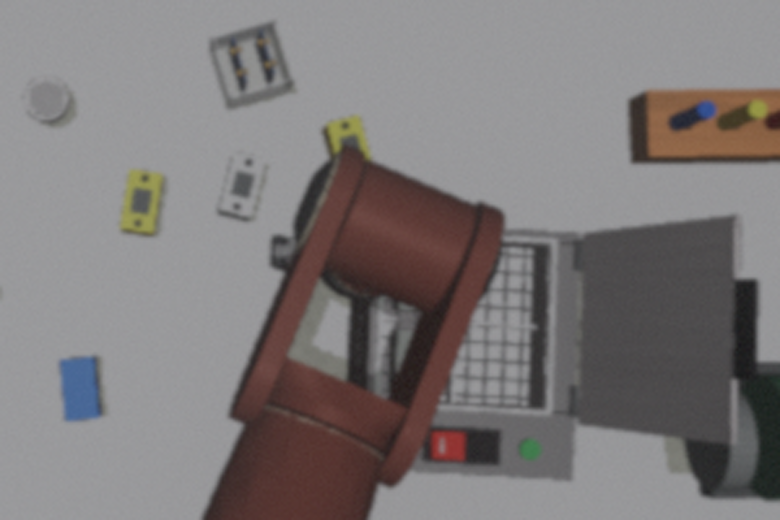

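```bash
python3 -m crank '[[[0.03,0.025,0,-5],[0.06,0.05,-0.02,-11.2],[0.096,0.074,-0.06,-11.2],[0.096,0.074,-0.09,-11.2],[0.096,0.074,-0.09,-11.2]]]'; python3 -m crank '[[[0,0,0,0],[0,0,0,0]]]'
python3 - <<'E'
from h import *
im,d,P=cloud('wrist'); save(im,'w8',None,1.2)
Z=P[:,:,2]
n,l,s,c=cv2.connectedComponentsWithStats(((Z>.036)&(Z<.048)).astype(np.uint8))
for i in range(1,n):
    if 200<s[i,4]<9000: print(np.round(c[i]),rect(P,l==i))
E
```

```text
t: 16.02
tool_pos: [0.6575, -0.0923, 0.112]
tool_rot: [0.203, 1.573, -0.198]
contact_force: [-2.6, 0.3, -2.4]
opening: 0.0517
t: 16.18
tool_pos: [0.6601, -0.0961, 0.1211]
tool_rot: [0.202, 1.561, -0.202]
contact_force: [-0.6, 0.1, 1.0]
opening: 0.0513
[63. 88.] (array([ 542.3, -214.1]), array([  3. , 137.2]), 86.1, np.float64(42.3), 1833)
[372. 149.] (array([643.3,   8.7]), array([36.4, 63.8]), 80.6, np.float64(41.9), 3571)
[252. 199.] (array([659.4, -97.1]), array([36.1, 63.9]), 74.8, np.float64(42.0), 2935)
[491. 240.] (array([751.9, 102.1]), array([37.3, 47.9]), 86.8, np.float64(42.3), 1809)
[139. 257.] (array([ 688.2, -213.3]), array([45., 37.]), 14.0, np.float64(42.1), 1732)
[265. 298.] (array([ 759.6, -106.8]), array([82.5, 38. ]), 73.9, np.float64(42.1), 616)
```

View pics/w8.png

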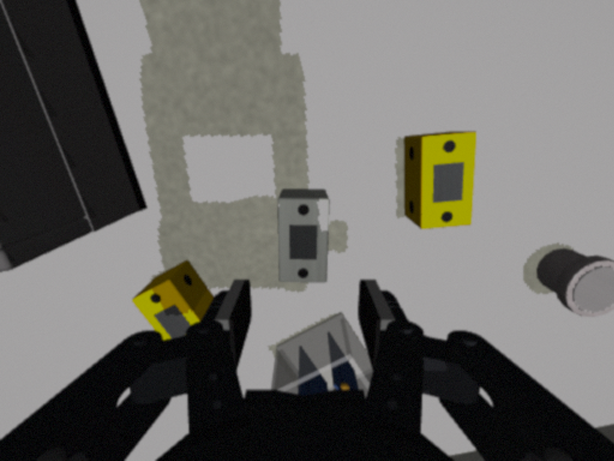

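```bash
python3 -m crank '[[[0,0,-0.04,0],[0,0,-0.07,0],[0,0,-0.09,0],[0,0,-0.102,0],[0,0,-0.102,0]]]'; python3 -m crank '[[[0,0,0,0],[0,0,0,0],[0,0,0,0],[0,0,0,0],[0,0,0,0]]]' 0 60;python3 -m crank '[[[0,0,0,0],[0,0,0,0],[0,0,0,0]]]'
```

```text
t: 16.65
tool_pos: [0.6589, -0.0964, 0.0174]
tool_rot: [0.204, 1.563, -0.203]
contact_force: [0.1, 0.7, -0.3]
opening: 0.0511
t: 17.07
tool_pos: [0.662, -0.0965, 0.0212]
tool_rot: [0.202, 1.557, -0.203]
contact_force: [-1.0, -0.5, 6.3]
opening: 0.035
t: 17.32
tool_pos: [0.662, -0.0965, 0.0212]
tool_rot: [0.201, 1.557, -0.203]
contact_force: [-1.1, -1.3, 6.5]
opening: 0.0346
```

```bash
python3 -m crank '[[[0,0,0.02,0],[0,0,0.06,0],[0,0,0.1,0],[0,0,0.14,0],[-0.005,-0.01,0.175,3]]]';python3 -m crank '[[[-0.016,-0.035,0,4],[-0.033,-0.07,0,8.2],[-0.05,-0.105,0,8.2],[-0.066,-0.14,0,8.2],[-0.083,-0.175,0,8.2]]]';python3 -m crank '[[[-0.015,-0.035,0,0],[-0.02,-0.066,0,0],[-0.02,-0.066,0,0],[-0.02,-0.066,0,0]]]'
```

```text
t: 17.73
tool_pos: [0.6556, -0.1044, 0.196]
tool_rot: [0.16, 1.563, -0.158]
contact_force: [0.6, 0.5, -2.2]
opening: 0.0345
t: 18.15
tool_pos: [0.571, -0.2819, 0.1932]
tool_rot: [0.048, 1.57, -0.048]
contact_force: [0.2, 0.1, -1.4]
opening: 0.0347
t: 18.48
tool_pos: [0.5512, -0.3481, 0.1929]
tool_rot: [0.052, 1.57, -0.051]
contact_force: [0.3, 0.6, -1.9]
opening: 0.035
```

```bash
python3 -m crank '[[[0.003,0.0005,-0.035,0],[0.003,0.0005,-0.065,0],[0.003,0.0005,-0.08,0],[0.003,0.0005,-0.094,0],[0.003,0.0005,-0.094,0]]]';python3 -m crank '[[[0,0,0,0],[0,0,0,0],[0,0,0,0]]]'
```

```text
t: 18.9
tool_pos: [0.5535, -0.344, 0.0952]
tool_rot: [0.051, 1.575, -0.045]
contact_force: [-0.6, 0.8, -2.2]
opening: 0.0347
t: 19.15
tool_pos: [0.5563, -0.3471, 0.1017]
tool_rot: [0.047, 1.567, -0.051]
contact_force: [-0.1, -0.5, -1.5]
opening: 0.0351
```

```bash
python3 -m crank '[[[-0.001,0,-0.004,0],[-0.001,0,-0.008,0],[-0.001,0,-0.008,0],[-0.001,0,-0.008,0]]]';python3 -m crank '[[[0,0,0,0],[0,0,0,0],[0,0,0,0],[0,0,0.01,0],[0,0,0.04,0]]]' 0.6; python3 -m crank '[[[0,0,0.04,0],[0,0.03,0.08,0],[-0.02,0.07,0.08,0],[-0.04,0.11,0.08,0],[-0.04,0.15,0.08,0]]]';  python3 -m crank '[[[-0.01,0.04,0,4],[-0.02,0.08,0,8],[-0.03,0.12,0,9],[-0.04,0.16,0,9],[-0.05,0.18,0,9]]]'
python3 - <<'E'
from h import *
im,d,P=cloud('top'); save(im,'t9',(200,90,500,290),2.6)
Z=P[:,:,2]
n,l,s,c=cv2.connectedComponentsWithStats(((Z>.105)&(Z<.12)).astype(np.uint8))
for i in range(1,n):
    if s[i,4]>200: print(np.round(c[i]),rect(P,l==i))
n,l,s,c=cv2.connectedComponentsWithStats(((Z>.036)&(Z<.048)).astype(np.uint8))
for i in range(1,n):
    if 150<s[i,4]<600: print(np.round(c[i]),rect(P,l==i))
E
```

```text
t: 19.48
tool_pos: [0.554, -0.3465, 0.0913]
tool_rot: [0.049, 1.57, -0.049]
contact_force: [0.7, 1.0, -0.6]
opening: 0.0348
t: 19.9
tool_pos: [0.5512, -0.3441, 0.1264]
tool_rot: [0.054, 1.578, -0.044]
contact_force: [-0.3, 0.3, -0.6]
opening: 0.0516
t: 20.32
tool_pos: [0.5139, -0.2044, 0.2138]
tool_rot: [0.049, 1.567, -0.052]
contact_force: [1.2, 0.0, -0.3]
opening: 0.0511
t: 20.73
tool_pos: [0.464, -0.0214, 0.2122]
tool_rot: [-0.076, 1.568, 0.077]
contact_force: [0.2, -0.0, 0.4]
opening: 0.0515
[360. 196.] (array([ 558.9, -262.2]), array([36.3, 64.2]), 86.6, np.float64(112.1), 367)
[392. 198.] (array([ 554.5, -344.7]), array([36.7, 63.8]), 87.3, np.float64(111.9), 375)
[ 28. 253.] (array([421.2, 580.1]), array([198.5,   8.2]), 0.2, np.float64(111.9), 271)
[358. 229.] (array([ 474.6, -255.4]), array([37. , 63.1]), 89.3, np.float64(112.2), 365)
[217. 127.] (array([753.7, 109. ]), array([45.8, 44.7]), 45.5, np.float64(42.9), 232)
[334. 146.] (array([ 699.1, -209.6]), array([63.5, 36.8]), 14.1, np.float64(42.1), 309)
[253. 167.] (array([645.4,  10.3]), array([35.9, 64.5]), 81.2, np.float64(42.4), 306)
[154. 227.] (array([485. , 276.8]), array([79.8, 34.2]), 7.7, np.float64(43.7), 319)
[ 42. 252.] (array([420.5, 574.4]), array([197. ,  17.1]), 0.3, np.float64(41.3), 182)
[122. 231.] (array([473.6, 364.3]), array([79.7, 30.3]), 8.1, np.float64(43.4), 324)
```

View pics/t9.png

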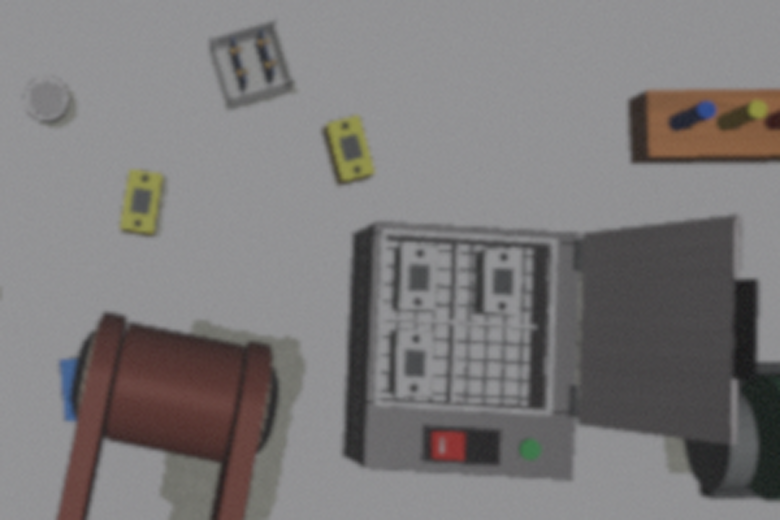

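```bash
python3 -m crank '[[[-0.005,0.04,0,0],[-0.0145,0.08,-0.03,0],[-0.0145,0.097,-0.07,0],[-0.0145,0.097,-0.09,0],[-0.0145,0.097,-0.09,0]]]'; python3 -m crank '[[[0,0,0,0],[0,0,0,0]]]'
python3 - <<'E'
from h import *
im,d,P=cloud('wrist'); save(im,'w10',None,1.2)
T=R.from_rotvec(get_obs()['tool_rot']).as_matrix();print(np.degrees(np.arctan2(T[1,1],T[0,1])))
Z=P[:,:,2]
n,l,s,c=cv2.connectedComponentsWithStats(((Z>.036)&(Z<.048)).astype(np.uint8))
for i in range(1,n):
    if 200<s[i,4]<9000: print(np.round(c[i]),rect(P,l==i))
E
```

```text
t: 21.2
tool_pos: [0.4458, 0.0735, 0.1155]
tool_rot: [-0.076, 1.58, 0.077]
contact_force: [-0.7, -0.0, -1.0]
opening: 0.0514
t: 21.37
tool_pos: [0.4518, 0.0717, 0.1234]
tool_rot: [-0.074, 1.567, 0.074]
contact_force: [-0.3, 0.9, 0.4]
opening: 0.0512
95.37008005622137
[257. 194.] (array([448.5,  74.2]), array([63.8, 36.1]), 5.3, np.float64(41.9), 2920)
[467. 248.] (array([485.4, 258. ]), array([80.7, 69.6]), 8.4, np.float64(43.7), 3148)
```

View pics/w10.png

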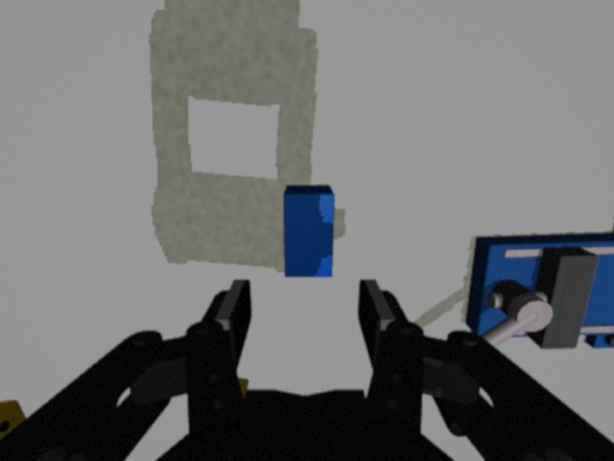

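```bash
python3 -m crank '[[[-0.001,0.002,-0.04,0],[-0.001,0.003,-0.07,0],[-0.001,0.003,-0.09,0],[-0.001,0.003,-0.097,0],[-0.001,0.003,-0.097,0]]]'; python3 -m crank '[[[0,0,0,0],[0,0,0,0],[0,0,0,0],[0,0,0,0],[0,0,0,0]]]' 0 60;python3 -m crank '[[[0,0,0,0],[0,0,0,0],[0,0,0,0]]]'; python3 -m crank '[[[0,0,0.02,0],[0,0,0.05,0],[0,0,0.08,0],[0,0,0.11,2],[0,0,0.11,2]]]'
```

```text
t: 21.83
tool_pos: [0.4495, 0.0746, 0.0241]
tool_rot: [-0.074, 1.571, 0.073]
contact_force: [0.3, -0.7, 0.2]
opening: 0.0513
t: 22.25
tool_pos: [0.4518, 0.075, 0.0268]
tool_rot: [-0.075, 1.564, 0.074]
contact_force: [0.2, -1.9, 7.0]
opening: 0.0347
t: 22.5
tool_pos: [0.4518, 0.075, 0.0268]
tool_rot: [-0.075, 1.564, 0.074]
contact_force: [-0.1, -2.2, 6.9]
opening: 0.0344
t: 22.92
tool_pos: [0.4535, 0.0755, 0.1413]
tool_rot: [-0.103, 1.556, 0.102]
contact_force: [2.4, -0.8, -1.5]
opening: 0.0346
```

```bash
python3 -m crank '[[[0.002,0.03,0.04,0],[0.006,0.07,0.05,0],[0.012,0.11,0.05,0],[0.016,0.15,0.05,0],[0.022,0.19,0.05,0]]]';python3 -m crank '[[[0.003,0.03,0,0],[0.006,0.063,0,0],[0.006,0.063,0,0],[0.006,0.063,0,0]]]'; python3 -m crank '[[[0,0,-0.03,0],[0,0,-0.06,0],[0,0,-0.09,0],[0,0,-0.105,0],[0,0,-0.105,0]]]';python3 -m crank '[[[0,0,0,0],[0,0,0,0],[0,0,0,0]]]'
python3 - <<'E'
from h import *
im,d,P=cloud('wrist'); save(im,'w11',None,1.2)
T=R.from_rotvec(get_obs()['tool_rot']).as_matrix();print(np.degrees(np.arctan2(T[1,1],T[0,1])),get_obs()['tool_pos'])
E
```

```text
t: 23.33
tool_pos: [0.4704, 0.2649, 0.1835]
tool_rot: [-0.101, 1.569, 0.102]
contact_force: [0.6, -0.1, -3.5]
opening: 0.0343
t: 23.67
tool_pos: [0.4759, 0.3272, 0.1822]
tool_rot: [-0.105, 1.571, 0.103]
contact_force: [0.5, -0.6, -3.4]
opening: 0.0345
t: 24.08
tool_pos: [0.473, 0.3229, 0.0729]
tool_rot: [-0.105, 1.579, 0.097]
contact_force: [-0.8, -0.6, -4.3]
opening: 0.0343
t: 24.33
tool_pos: [0.4785, 0.3264, 0.0814]
tool_rot: [-0.1, 1.565, 0.103]
contact_force: [-0.6, -0.1, -2.9]
opening: 0.0346
97.40934124769588 [0.47847163 0.32651167 0.08145116]
```

View pics/w11.png

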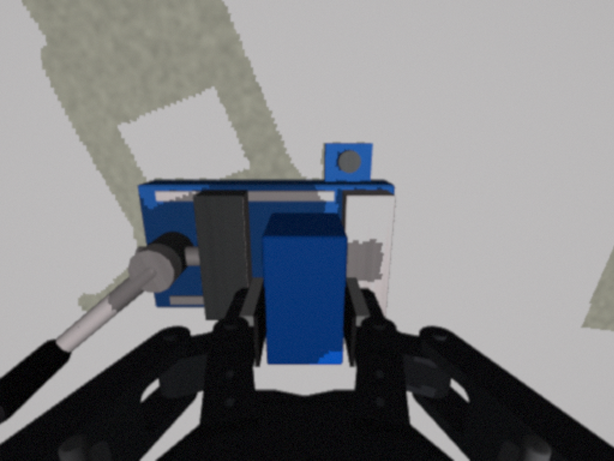

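```bash
python3 -m crank '[[[0.001,0.001,-0.008,0],[0.001,0.001,-0.016,0],[0.001,0.001,-0.022,0],[0.001,0.001,-0.028,0],[0.001,0.001,-0.028,0]]]';python3 -m crank '[[[0,0,0,0],[0,0,0,0],[0,0,0,0]]]'
```

```text
t: 24.8
tool_pos: [0.478, 0.3271, 0.051]
tool_rot: [-0.102, 1.569, 0.102]
contact_force: [-0.1, 0.6, -1.4]
opening: 0.0346
t: 25.05
tool_pos: [0.4779, 0.3271, 0.0509]
tool_rot: [-0.102, 1.568, 0.102]
contact_force: [-1.5, 0.3, -0.7]
opening: 0.0346
```

```bash
python3 -m crank '[[[0,0,0,0],[0,0,0,0],[0,0,0,0],[0,0,0.01,0],[0,0,0.04,0]]]' 0.6; python3 -m crank '[[[0,0,0.04,0],[0.02,-0.03,0.08,-7],[0.035,-0.06,0.08,-14],[0.045,-0.1,0.08,-21],[0.05,-0.13,0.08,-28]]]'
python3 - <<'E'
from h import *
im,d,P=cloud('wrist'); save(im,'w12',None,1.2)
o=get_obs();T=R.from_rotvec(o['tool_rot']).as_matrix();print(np.degrees(np.arctan2(T[1,1],T[0,1])),o['tool_pos'])
Z=P[:,:,2]
for a,b in((.036,.048),(.06,.07),(.09,.108)):
  n,l,s,c=cv2.connectedComponentsWithStats(((Z>a)&(Z<b)).astype(np.uint8))
  for i in range(1,n):
    if 80<s[i,4]<9000: print(np.round(c[i]),rect(P,l==i))
im,d,P=cloud('top'); save(im,'t12',(90,170,250,270),5)
E
```

```text
t: 25.47
tool_pos: [0.4748, 0.3253, 0.087]
tool_rot: [-0.105, 1.577, 0.099]
contact_force: [-0.2, -0.6, -1.2]
opening: 0.0513
t: 25.88
tool_pos: [0.5302, 0.1952, 0.1744]
tool_rot: [0.287, 1.546, -0.285]
contact_force: [-0.1, 0.5, 0.8]
opening: 0.0509
68.60661965659268 [0.5302687  0.19083721 0.17324965]
[402.  61.] (array([471.9, 363.2]), array([80. , 29.4]), 7.3, np.float64(43.8), 2423)
[345.  92.] (array([477.1, 308.8]), array([63.2,  1.8]), 6.6, np.float64(42.1), 270)
[314. 110.] (array([483.6, 273.6]), array([80.2, 37. ]), 7.4, np.float64(44.0), 2696)
[446. 263.] (array([698.6, 370.8]), array([12.6, 23.3]), 27.1, np.float64(42.1), 197)
[148. 335.] (array([6.665e+02, 6.000e-01]), array([25.4, 14.7]), 87.4, np.float64(42.3), 149)
[372.  80.] (array([475.2, 326.5]), array([63.9, 36.7]), 7.5, np.float64(65.8), 3455)
[461. 275.] (array([699.2, 371.1]), array([ 9.8, 21. ]), 29.4, np.float64(64.8), 183)
[249. 224.] (array([548.8, 184. ]), array([17.2, 16.8]), 39.2, np.float64(101.5), 367)
[489. 297.] (array([700.4, 371.6]), array([10.4, 18. ]), 30.5, np.float64(99.0), 394)
```

View pics/w12.png

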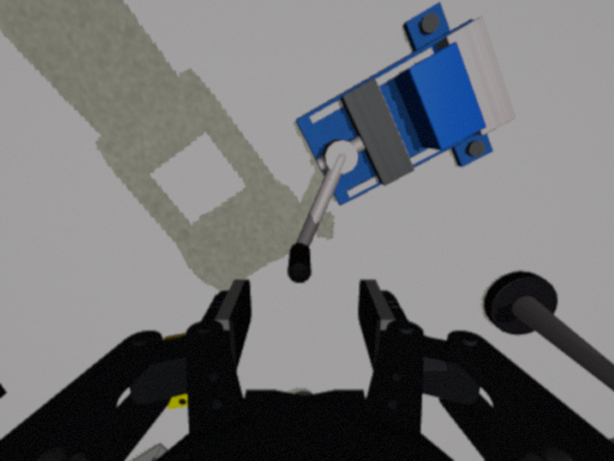

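View pics/t12.png

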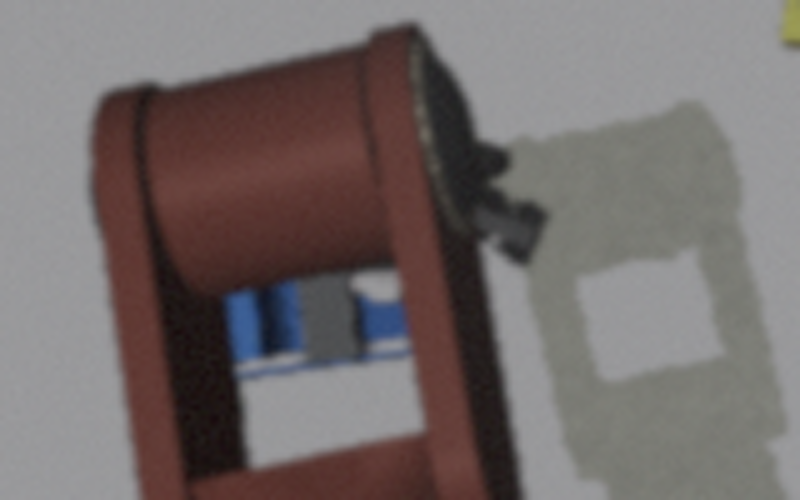

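```bash
python3 -m crank '[[[0.01,-0.005,0,-7],[0.02,-0.012,-0.02,-14],[0.02,-0.012,-0.04,-21],[0.02,-0.012,-0.04,-24],[0.02,-0.012,-0.04,-24]]]';python3 -m crank '[[[0,0,0,0],[0,0,0,0],[0,0,0,0]]]'
python3 - <<'E'
from h import *
o=get_obs();T=R.from_rotvec(o['tool_rot']).as_matrix();print(np.degrees(np.arctan2(T[1,1],T[0,1])),o['tool_pos'])
E
```

```text
t: 26.4
tool_pos: [0.547, 0.1853, 0.1299]
tool_rot: [0.607, 1.486, -0.609]
contact_force: [0.5, -0.4, -0.7]
opening: 0.0511
t: 26.65
tool_pos: [0.5486, 0.1855, 0.1324]
tool_rot: [0.608, 1.482, -0.606]
contact_force: [0.3, -0.6, -0.4]
opening: 0.0515
45.52151591629225 [0.54860191 0.18553375 0.13240041]
```

```bash
python3 -m crank '[[[0.002,-0.0025,-0.03,0],[0.002,-0.0025,-0.05,0],[0.002,-0.0025,-0.061,0],[0.002,-0.0025,-0.061,0],[0.002,-0.0025,-0.061,0]]]';python3 -m crank '[[[0,0,0,0],[0,0,0,0],[0,0,0,0],[0,0,0,0],[0,0,0,0]]]' 0 30;python3 -m crank '[[[0,0,0,0],[0,0,0,0],[0,0,0,0]]]'
python3 - <<'E'
import numpy as np
p=np.array([488,241.7]);a0=27.45
h=lambda a:p+85*np.array([np.cos(np.radians(a0-a)),np.sin(np.radians(a0-a))])
for s in (72,47,22,2):
  for a in range(5,26,5): print(s,a,np.round(h(s-a)-h(s),1))
E
```

```text
t: 27.07
tool_pos: [0.5499, 0.1827, 0.0702]
tool_rot: [0.608, 1.484, -0.608]
contact_force: [0.9, 1.0, -0.3]
opening: 0.0513
t: 27.48
tool_pos: [0.5511, 0.1828, 0.0719]
tool_rot: [0.609, 1.482, -0.607]
contact_force: [-1.7, -0.6, 5.7]
opening: 0.0171
t: 27.73
tool_pos: [0.5511, 0.1827, 0.0719]
tool_rot: [0.609, 1.482, -0.607]
contact_force: [-1.4, -0.9, 5.8]
opening: 0.0171
72 5 [5.  5.5]
72 10 [ 9.4 11.4]
72 15 [13.4 17.7]
72 20 [16.7 24.3]
72 25 [19.5 31.2]
47 5 [2.2 7.1]
47 10 [ 3.7 14.3]
47 15 [ 4.6 21.7]
47 20 [ 4.9 29.1]
47 25 [ 4.5 36.5]
22 5 [-1.   7.3]
22 10 [-2.7 14.6]
22 15 [-5.  21.6]
22 20 [-7.9 28.5]
22 25 [-11.3  35. ]
2 5 [-3.5  6.6]
2 10 [-7.5 12.8]
2 15 [-12.1  18.6]
2 20 [-17.1  24. ]
2 25 [-22.6  29. ]
```

```bash
python3 -m crank '[[[0.005,0.0055,0,5],[0.0094,0.0114,0,10],[0.0134,0.0177,0,15],[0.0167,0.0243,0,20],[0.0195,0.0312,0,25]]]'; python3 -m crank '[[[0.0022,0.0071,0,5],[0.0037,0.0143,0,10],[0.0046,0.0217,0,15],[0.0049,0.0291,0,20],[0.0045,0.0365,0,25]]]'
```

```text
t: 28.15
tool_pos: [0.5701, 0.2142, 0.0718]
tool_rot: [0.266, 1.554, -0.265]
contact_force: [-3.8, -0.3, 7.9]
opening: 0.0172
t: 28.57
tool_pos: [0.5744, 0.2508, 0.0718]
tool_rot: [-0.077, 1.569, 0.078]
contact_force: [-3.8, -0.3, 8.0]
opening: 0.0169
```

```bash
python3 -m crank '[[[-0.0005,0.0037,0,2.5],[-0.001,0.0073,0,5],[-0.0018,0.011,0,7.5],[-0.0027,0.0146,0,10],[-0.0038,0.0181,0,12.5]]]'; python3 -m crank '[[[-0.0012,0.0035,0,2.5],[-0.0027,0.007,0,5],[-0.0027,0.007,0,5],[-0.0027,0.007,0,5]]]'
```

```text
t: 28.98
tool_pos: [0.5706, 0.2688, 0.0719]
tool_rot: [-0.246, 1.556, 0.247]
contact_force: [-3.6, -1.8, 7.3]
opening: 0.017
t: 29.32
tool_pos: [0.5678, 0.2763, 0.0719]
tool_rot: [-0.312, 1.547, 0.315]
contact_force: [-2.9, 1.2, 6.8]
opening: 0.0169
```

```bash
python3 -m crank '[[[-0.0015,0.0033,0,2.5],[-0.0033,0.0067,0,5],[-0.0033,0.0067,0,5],[-0.0033,0.0067,0,5]]]'; python3 -m crank '[[[-0.0009,0.0017,0,1.5],[-0.0017,0.0032,0,2.5],[-0.0017,0.0032,0,2.5],[-0.0017,0.0032,0,2.5]]]'
```

```text
t: 29.65
tool_pos: [0.5645, 0.283, 0.0719]
tool_rot: [-0.381, 1.536, 0.383]
contact_force: [-3.2, 1.2, 7.7]
opening: 0.0172
t: 29.98
tool_pos: [0.5636, 0.2843, 0.0718]
tool_rot: [-0.417, 1.529, 0.414]
contact_force: [-0.8, -4.8, 6.7]
opening: 0.0174
```

```bash
python3 -m crank '[[[-0.001,0.002,0,0],[-0.0018,0.0035,0,0],[-0.0018,0.0035,0,0],[-0.0018,0.0035,0,0]]]'; python3 -m crank '[[[-0.001,0.002,0,0],[-0.0014,0.0028,0,0],[-0.0014,0.0028,0,0],[-0.0014,0.0028,0,0]]]'
```

```text
t: 30.32
tool_pos: [0.5633, 0.2848, 0.0718]
tool_rot: [-0.422, 1.528, 0.409]
contact_force: [2.9, -15.2, 6.8]
opening: 0.0171
t: 30.65
tool_pos: [0.5631, 0.2852, 0.0718]
tool_rot: [-0.426, 1.527, 0.405]
contact_force: [6.8, -22.4, 5.4]
opening: 0.0171
```

```bash
python3 -m crank '[[[0.0012,-0.0023,0,0],[0.0025,-0.005,0,0],[0.0027,-0.0055,0,0],[0.0027,-0.0055,0,0]]]'; python3 -m crank '[[[0,0,0,0],[0,0,0,0],[0,0,0,0],[0,0,0,0]]]' 0.6; python3 -m crank '[[[0,0,0.04,0],[0,0,0.08,0],[-0.01,-0.03,0.12,0],[-0.03,-0.06,0.13,0],[-0.05,-0.1,0.13,0]]]'
python3 - <<'E'
from h import *
im,d,P=cloud('wrist'); save(im,'w13',None,1.2)
Z=P[:,:,2]
for a,b in((.036,.048),(.06,.07),(.09,.108)):
  n,l,s,c=cv2.connectedComponentsWithStats(((Z>a)&(Z<b)).astype(np.uint8))
  for i in range(1,n):
    if 80<s[i,4]<9000: print(np.round(c[i]),rect(P,l==i))
im,d,P=cloud('top'); save(im,'t13',(90,130,490,290),2)
E
```

```text
t: 30.98
tool_pos: [0.5636, 0.2842, 0.0718]
tool_rot: [-0.417, 1.529, 0.412]
contact_force: [1.4, -7.2, 5.9]
opening: 0.0169
t: 31.32
tool_pos: [0.5616, 0.2863, 0.0697]
tool_rot: [-0.416, 1.531, 0.417]
contact_force: [0.1, -0.0, -0.4]
opening: 0.0511
t: 31.73
tool_pos: [0.517, 0.1924, 0.2058]
tool_rot: [-0.418, 1.52, 0.418]
contact_force: [1.3, -0.6, -0.2]
opening: 0.0513
[ 67. 188.] (array([643. ,   9.1]), array([36.6, 65. ]), 80.5, np.float64(42.1), 1708)
[346. 194.] (array([480.6, 287.3]), array([81. , 57.7]), 3.0, np.float64(43.8), 1989)
[400. 214.] (array([472.1, 360.9]), array([79.9, 32.5]), 7.8, np.float64(43.7), 807)
[101. 281.] (array([743.2,  90.7]), array([ 8.1, 34.5]), 63.7, np.float64(41.7), 102)
[503. 309.] (array([500.1, 578.3]), array([38.3,  6.8]), 10.3, np.float64(41.4), 236)
[380. 210.] (array([474.6, 330.6]), array([64.1, 36.9]), 7.3, np.float64(65.6), 1853)
```

View pics/w13.png

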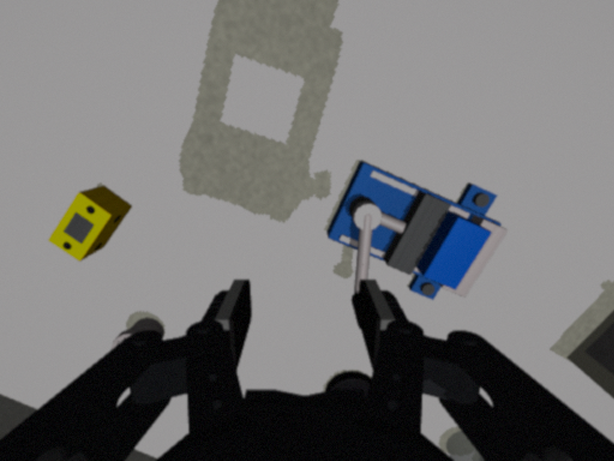

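View pics/t13.png

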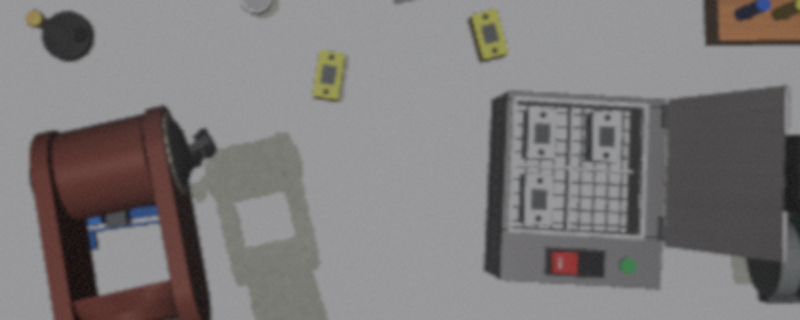

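Run:
```python
from h import *
f=np.load('top0.npz');P=f['P'];X,Y,Z=P[...,0],P[...,1],P[...,2]
for x0 in np.arange(.3,.7,.05):
  r=[]
  for y0 in np.arange(-.8,-.38,.04):
    m=(abs(X-x0)<.025)&(abs(Y-y0)<.02); r.append(int(np.nanmax(Z[m])*1000) if m.any() else -1)
  print(round(x0,2),r)
o=get_obs();T=R.from_rotvec(o['tool_rot']).as_matrix();print(np.degrees(np.arctan2(T[1,1],T[0,1])),o['tool_pos'],o['q'])
# lid plane
m=(Y<-.42)&(Y>-.475)&(X>.45)&(X<.55)&(Z>.15)
A=np.c_[Y[m],np.ones(m.sum())]; print(np.linalg.lstsq(A,Z[m],rcond=None)[0])
m=(Z>.30)&(Z<.36)&(X>.4)&(X<.62)&(Y<-.42); print(np.nanmin(P[m],0),np.nanmax(P[m],0))
```

```text
0.3 [-1, -1, -1, 7, 6, 7, 5, 8, 7, 8, 5]
0.35 [-1, -1, -1, 6, 141, 176, 162, 162, 6, 7, 134]
0.4 [-1, -1, -1, -1, -1, 184, 175, 173, 325, 314, 186]
0.45 [-1, -1, 2, 35, 152, 177, 165, -1, 344, 322, 184]
0.5 [-1, -1, 3, 7, 5, -1, -1, -1, 344, 306, 177]
0.55 [-1, -1, 4, 5, 8, -1, -1, -1, 345, 298, 164]
0.6 [-1, -1, 5, 6, 7, 1, 5, 5, 326, 284, 157]
0.65 [-1, -1, 6, 7, 7, 5, 8, 6, 6, 6, 8]
120.27803580528264 [0.51287692 0.18872425 0.20032189] [ 2.16995739e-01 -1.13932841e-01  1.82802046e+00 -1.16522179e-03
  1.42759932e+00 -1.88208543e+00]
[-3.2275607  -1.18810725]
[ 0.41280062 -0.47975038  0.30001302] [ 0.59613881 -0.45376943  0.34505533]
```

```bash
python3 -m crank '[[[0,-0.02,0.035,-7],[0,-0.04,0.07,-14],[0,-0.06,0.105,-21],[0,-0.08,0.14,-28],[0,-0.1,0.175,-35]]]' 0 30; python3 -m crank '[[[0,-0.03,0.025,-7],[0,-0.065,0.05,-14],[0,-0.1,0.07,-21],[0,-0.14,0.07,-28],[0,-0.18,0.07,-35]]]'; python3 -m crank '[[[0,-0.04,0,-7],[0,-0.08,0,-14],[0,-0.12,0,-21],[0,-0.16,0,-28],[0,-0.2,0,-35]]]'
```

```text
t: 32.25
tool_pos: [0.5146, 0.0913, 0.3762]
tool_rot: [0.067, 1.57, -0.066]
contact_force: [0.7, -0.8, -0.0]
opening: -0.0002
t: 32.67
tool_pos: [0.5154, -0.0895, 0.4471]
tool_rot: [0.544, 1.497, -0.543]
contact_force: [1.0, -0.4, -0.6]
opening: 0.0003
t: 33.08
tool_pos: [0.515, -0.29, 0.4444]
tool_rot: [1.013, 1.323, -1.012]
contact_force: [1.2, 0.0, -0.1]
opening: 0.0
```

```bash
python3 -m crank '[[[0,-0.04,0,-7],[0,-0.08,0,-14],[-0.005,-0.12,0,-19],[-0.01,-0.16,0,-19],[-0.013,-0.2,0,-19]]]'; python3 -m crank '[[[0,-0.03,0,0],[0,-0.03,0,0],[0,-0.03,-0.04,0],[0,-0.03,-0.08,0],[0,-0.03,-0.12,0]]]'; python3 -m crank '[[[0,0,-0.02,0],[0,0,-0.02,0],[0,0,-0.02,0]]]'
python3 - <<'E'
from h import *
im,d,P=cloud('side'); save(im,'s14',None,1.5)
o=get_obs();T=R.from_rotvec(o['tool_rot']).as_matrix();print(np.degrees(np.arctan2(T[1,1],T[0,1])),o['tool_pos'])
E
```

```text
t: 33.5
tool_pos: [0.502, -0.4901, 0.4441]
tool_rot: [1.255, 1.18, -1.254]
contact_force: [0.7, 0.4, 1.0]
opening: -0.0002
t: 33.92
tool_pos: [0.5028, -0.5181, 0.324]
tool_rot: [1.254, 1.177, -1.254]
contact_force: [0.2, -0.1, -0.4]
opening: 0.0
t: 34.17
tool_pos: [0.502, -0.5172, 0.303]
tool_rot: [1.256, 1.183, -1.254]
contact_force: [-0.6, -0.1, 0.8]
opening: 0.0002
-3.52040918749849 [ 0.50263693 -0.51814041  0.30619891]
```

View pics/s14.png

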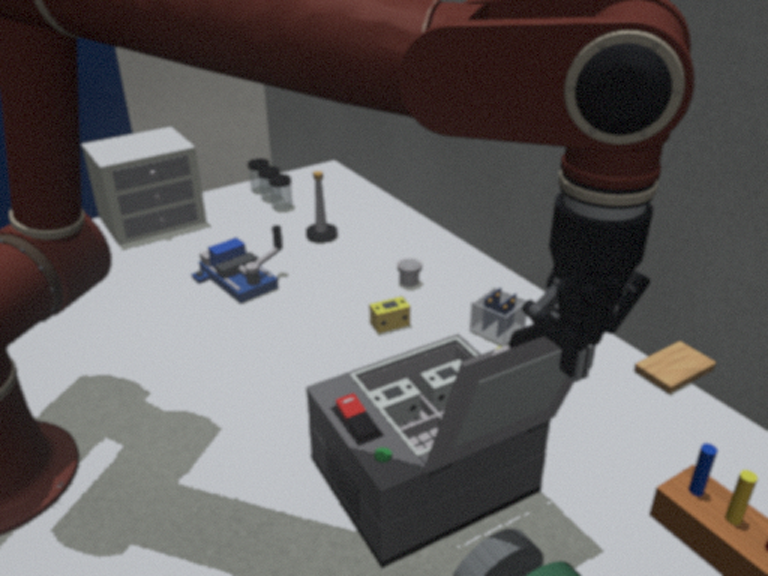

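```bash
python3 -m crank '[[[0.001,0.012,0,0],[0.0015,0.024,0,0],[0.002,0.036,0,0],[0.003,0.048,0,0],[0.004,0.06,0,0]]]';  python3 -m crank '[[[0.001,0.01,0,0],[0.001,0.02,0,0],[0.002,0.03,0,0],[0.003,0.04,0,0],[0.003,0.05,0,0]]]'
```

```text
t: 34.63
tool_pos: [0.5062, -0.4589, 0.3102]
tool_rot: [1.251, 1.17, -1.256]
contact_force: [-4.0, -4.0, 14.1]
opening: 0.0001
t: 35.05
tool_pos: [0.5096, -0.408, 0.309]
tool_rot: [1.253, 1.172, -1.254]
contact_force: [0.7, -2.6, 1.7]
opening: 0.0
```

```bash
python3 -m crank '[[[0.0005,0.008,-0.005,0],[0.001,0.015,-0.009,0],[0.002,0.028,-0.013,0],[0.0027,0.042,-0.017,0],[0.0035,0.055,-0.023,0]]]';  python3 -m crank '[[[0.001,0.014,-0.006,0],[0.0015,0.026,-0.014,0],[0.0024,0.037,-0.023,0],[0.003,0.047,-0.033,0],[0.0036,0.057,-0.043,0]]]'
python3 - <<'E'
from h import *
im,d,P=cloud('side'); save(im,'s15',None,1.5)
E
```

```text
t: 35.47
tool_pos: [0.5122, -0.3517, 0.2806]
tool_rot: [1.255, 1.181, -1.255]
contact_force: [0.3, -2.0, 1.4]
opening: -0.0004
t: 35.88
tool_pos: [0.5159, -0.295, 0.2378]
tool_rot: [1.255, 1.18, -1.255]
contact_force: [0.2, -1.9, 0.8]
opening: 0.0001
```

View pics/s15.png

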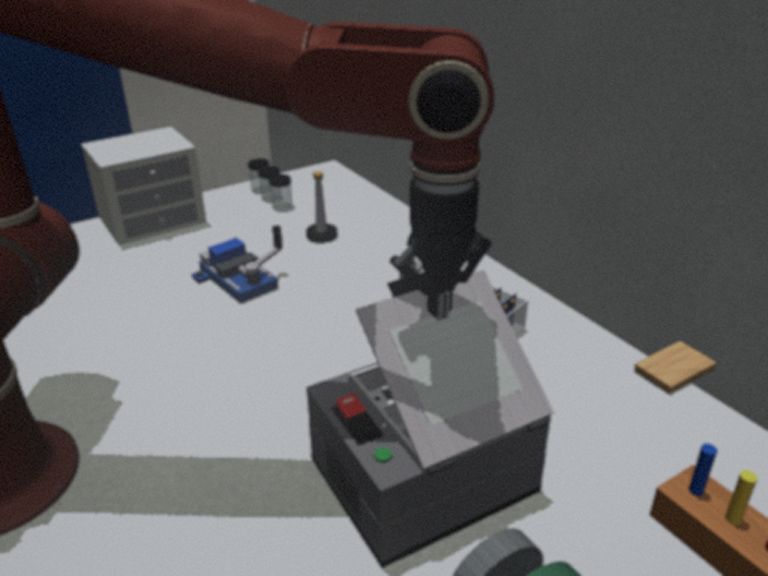

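```bash
python3 -m crank '[[[0.0005,0.009,-0.011,0],[0.001,0.017,-0.023,0],[0.0015,0.023,-0.036,0],[0.002,0.029,-0.05,0],[0.002,0.033,-0.063,0]]]';  python3 -m crank '[[[0,0.003,-0.01,0],[0,0.005,-0.02,0],[0,0.006,-0.028,0],[0,0.006,-0.034,0],[0,0.006,-0.038,0]]]'; python3 -m crank '[[[0,0,-0.002,0],[0,0,-0.004,0],[0,0,-0.004,0]]]'
```

```text
t: 36.35
tool_pos: [0.518, -0.2624, 0.1741]
tool_rot: [1.255, 1.18, -1.254]
contact_force: [1.1, -1.0, 1.3]
opening: 0.0
t: 36.77
tool_pos: [0.5178, -0.257, 0.1398]
tool_rot: [1.256, 1.182, -1.255]
contact_force: [-10.2, 8.4, 28.3]
opening: -0.0
t: 37.02
tool_pos: [0.5179, -0.257, 0.1398]
tool_rot: [1.255, 1.182, -1.255]
contact_force: [-13.8, 9.6, 26.3]
opening: 0.0005
```

```bash
python3 -m crank '[[[0,0,0.03,0],[0,0,0.07,0],[-0.03,0,0.09,0],[-0.07,0,0.09,0],[-0.11,-0.01,0.09,0]]]'; python3 -m crank '[[[-0.01,-0.004,0,0],[-0.01,-0.004,0,0],[-0.01,-0.004,0,0]]]';python3 - <<'E'
from h import *
im,d,P=cloud('side'); save(im,'s16',None,1.5)
Z=P[...,2];X,Y=P[...,0],P[...,1]
m=(X>.45)&(X<.6)&(Y>-.38)&(Y<-.22)&(Z>.1)&(Z<.3)
A=np.c_[X[m],Y[m],np.ones(m.sum())];print(m.sum(),np.linalg.lstsq(A,Z[m],rcond=None)[0],np.median(Z[m]))
im,d,P=cloud('wrist'); save(im,'w16',None,1.2)
X,Y,Z=P[...,0],P[...,1],P[...,2]
red=(im[...,0]>90)&(im[...,1]<60)&(im[...,2]<60)&(Z>.1)&(Z<.2)
print(rect(P,red)); o=get_obs();print(o['tool_pos'])
E
```

```text
t: 37.43
tool_pos: [0.4081, -0.2672, 0.2263]
tool_rot: [1.253, 1.176, -1.252]
contact_force: [-0.4, -0.9, 0.4]
opening: -0.0002
t: 37.68
tool_pos: [0.398, -0.2717, 0.2239]
tool_rot: [1.257, 1.178, -1.255]
contact_force: [-0.0, -0.2, -0.8]
opening: 0.0001
4196 [-0.00584935 -0.00362867  0.14272773] 0.14079549242844924
(array([ 396.1, -281.2]), array([31.7, 25.6]), 85.5, np.float64(145.7), 866)
[ 0.39874236 -0.27137664  0.22389171]
```

View pics/s16.png

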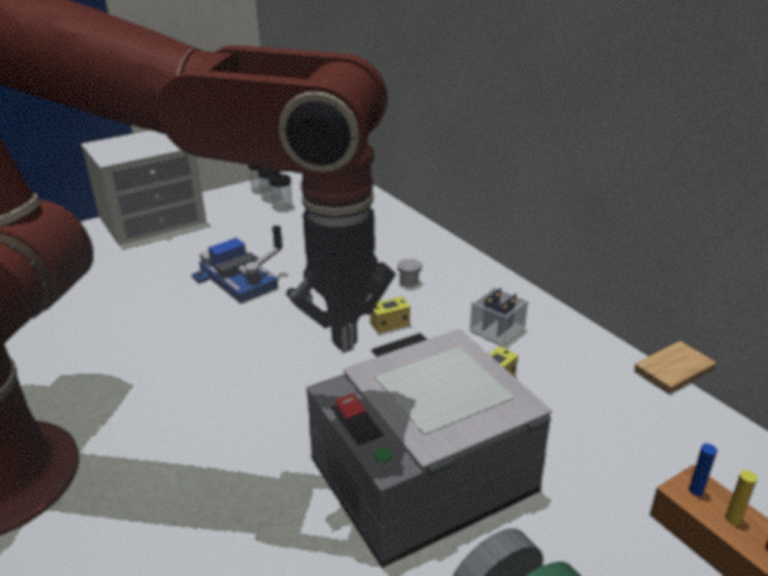

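View pics/w16.png

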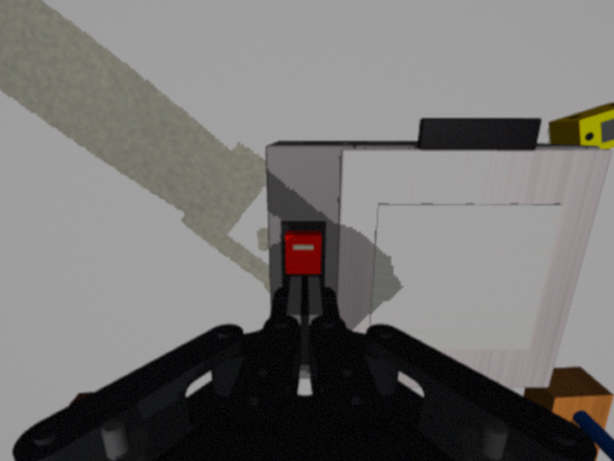

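```bash
python3 -m crank '[[[0,-0.002,-0.03,0],[0,-0.002,-0.055,0],[0,-0.002,-0.066,0],[0,-0.002,-0.073,0],[0,-0.002,-0.077,0]]]'; python3 -m crank '[[[0,0,-0.003,0],[0,0,-0.006,0],[0,0,-0.008,0],[0,0,-0.008,0]]]'
```

```text
t: 38.2
tool_pos: [0.3982, -0.2728, 0.1461]
tool_rot: [1.255, 1.182, -1.254]
contact_force: [-0.2, 1.6, 1.5]
opening: 0.0
t: 38.53
tool_pos: [0.3989, -0.2735, 0.1411]
tool_rot: [1.256, 1.177, -1.253]
contact_force: [-1.3, 4.9, 6.0]
opening: 0.0003
```

```bash
python3 -m crank '[[[0,0,-0.003,0],[0,0,-0.003,0],[0,0,-0.003,0],[0,0,-0.003,0]]]';python3 -m crank '[[[0,0,0.03,0],[0,0,0.07,0],[0,0,0.1,0],[0,0.04,0.12,0],[0,0.08,0.12,0]]]'; python3 -m crank '[[[-0.02,0.04,0,0],[-0.04,0.08,0,0],[-0.04,0.12,0,0],[-0.04,0.16,0,0],[-0.04,0.16,0,0]]]'
python3 - <<'E'
from h import *
im,d,P=cloud('top'); save(im,'t17',(90,110,490,290),2)
X,Y,Z=P[...,0],P[...,1],P[...,2]
v,u=np.nonzero((X>.385)&(X<.41)&(Y<-.255)&(Y>-.335)&(Z>.12))
for a in range(-330,-255,8):
  m=(X>.39)&(X<.405)&(abs(Y-a/1000)<.004); print(a,np.round(np.median(Z[m])*1000,1),end=' | ')
for nm,a,b in(('blk',.06,.07),('jaw',.036,.048),('h',.09,.108)):
  n,l,s,c=cv2.connectedComponentsWithStats(((Z>a)&(Z<b)&(Y>.15)&(Y<.42)&(X<.62)).astype(np.uint8))
  for i in range(1,n):
    if s[i,4]>20: print(nm,rect(P,l==i))
m=(X>.45)&(X<.6)&(Y>-.38)&(Y<-.22)
A=np.c_[X[m],Y[m],np.ones(m.sum())];print(np.linalg.lstsq(A,Z[m],rcond=None)[0])
E
```

```text
t: 38.87
tool_pos: [0.3992, -0.2736, 0.1407]
tool_rot: [1.256, 1.177, -1.253]
contact_force: [-7.0, 9.8, 19.2]
opening: 0.0002
t: 39.28
tool_pos: [0.3999, -0.1968, 0.2627]
tool_rot: [1.257, 1.165, -1.254]
contact_force: [1.5, -0.1, 1.6]
opening: 0.0
t: 39.7
tool_pos: [0.3579, -0.0292, 0.2571]
tool_rot: [1.251, 1.182, -1.244]
contact_force: [0.2, -0.0, 0.2]
opening: -0.0002
-330 133.0 | -322 146.3 | -314 146.6 | -306 144.9 | -298 143.9 | -290 143.3 | -282 141.9 | -274 138.9 | -266 138.3 | -258 131.2 | blk (array([476.2, 331.9]), array([63.7, 37.5]), 6.5, np.float64(65.7), 320)
blk (array([489.9, 242.5]), array([23.3, 18.9]), 58.2, np.float64(61.6), 30)
jaw (array([483.3, 288.5]), array([79.7, 56.7]), 7.4, np.float64(43.9), 351)
jaw (array([473.6, 364.9]), array([79.9, 29.8]), 5.9, np.float64(43.7), 247)
h (array([563.3, 283.5]), array([15.3, 16. ]), 39.4, np.float64(101.7), 40)
[-0.00290862 -0.00674885  0.14054258]
```

View pics/t17.png

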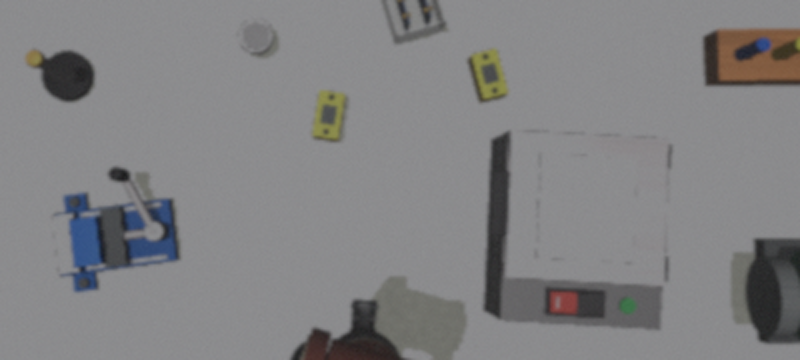

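```bash
python3 -c "
from station import *
print(get_obs()['t'],get_obs()['contact_force']); print(finish_job())"
```

```text
39.75 [-0.14377725  0.08101575 -0.17671467]
the job is handed in; nothing more can be done
None
```

I finished the changeover and handed the job in at about 40 s of the 210 s allowed. The hand-in reports no verdict, so what follows rests on my own checks.

- **Finished blocks:** I opened the vise, then moved the finished block and both waiting blocks into separate basket compartments. All three measured flat, with tops at 112 mm. One waiting block had been knocked about 40 mm aside, so I found it again before picking it up. The grip never slackened.
- **Blank:** it stands on the vise bed with its top at about 66 mm. It is about 2 mm from the middle of the jaws and within about 1° of square.
- **Clamping:** I swung the lever back until the handle pushed back with about 23 N. It now rests slightly past its original position. I could not measure the jaw's force on the blank directly.
- **Lid:** it is shut, with a flat top (slope under 0.01).
- **Switch:** I pressed the rocker only after the lid was shut, until it stopped at about 20 N. The red end now sits about 8 mm below the black end.
- **Bystanders:** the mandrel stand, loupe, acrylic cube and both yellow look-alikes stayed where they were. The last picture cuts off part of the cube.
- **Robot:** the gripper was clear of everything at hand-in, with contact force near zero.

No check failed. The top and wrist cameras differed by 1–2 mm, which is within the calibration.

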